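Prop up the tilting picking stand and load its tray

ROBOT

A 6-joint arm with a two-finger parallel gripper is mounted at the origin on a cart in front of the work surface, level with it; the furniture and walls round the work are solid. World frame = base frame: x ahead of the robot, y to its left, z up, the work surface at z = 0. Lengths are in m, angles in degrees, forces in N, time in s.
With the tool pointing down it reaches from about 0.275 to 0.725 m from the base axis. Payload 5.6 kg.
Tool frame: the origin (TCP) lies at the centre of the arm's flange, where the gripper is bolted on; the fingertips stand env.tips_ahead ahead of it and the grasp point (between the pads) lies 155 mm ahead of it (env.tips_ahead is the distance from the TCP to the fingertips, in m); z points along the fingers, x is the direction in which the jaws open and shut, and the axes are right-handed (so a half turn about z gives the same grasp; the last joint's range is limited). The gripper opens to 85 mm and grips with 20 to 120 N. Pads are 22 mm wide; open, the fingers measure 114 mm over their backs; the gripper's body (76 mm by 85 mm) begins 54 mm behind the grasp point. The pads swing forward as they close: fully open they stand 13 mm farther back than shut.
Start: joints at [82.082, 14.616, 6.199, 0, -81.583, -16.306], TCP at [0.226, 0.502, 0.405] pointing down, gripper open.
Joint ranges: [-168.99, 168.99], [-69.2, 112.95], [-62.41, 85.93], [-164.36, 98.24], [-168.68, -3.75], [-174.98, 174.98]. Speed limits (degrees/s): [147.25, 147.25, 180, 180, 180, 180].

INTERFACE

Orientations are given as a 3x3 rotation matrix whose columns are the frame's x, y, z axes.
In Python, from workcell import telemetry, eyes, workorder, nets, env gives the robot as it stands. The module is installed in compiled form; this text tells all that it offers.
- The arm moves only by the tool move_arm, never from a script. Its argument "commands" is a list of rows, each an object of numbers: "dx", "dy", "dz": the shift along the tool's x, y, z in cm; "rx", "ry", "rz": the turn, a rotation vector about the tool's x, y, z in rad; "hand": the closure, from -1 (fully open) to 1 (shut). In form: [{"dx": .., "dy": .., "dz": .., "rx": .., "ry": .., "rz": .., "hand": ..}, ...]. A call has 1 to 8 rows; each row shifts and turns the commanded pose from where the row before left it, along the tool's axes as they then stand; what a row does not reach is not made up. A row lasts 1/8 s, in which the tool goes at most 62.5 mm and 10.7 degrees, less where a joint would pass 70% of its speed; a pose out of reach is approached as far as the arm can. A call with a gripper value outside its range is refused whole. The fingers move at their own pace and stop on an object; "newtons" is the grip in N (left out, the last holds). Time passes only in rows, so rows that do not move let the fingers close. It gives the time, the measured TCP pose, the force and the opening at its end, in the units of the state.
- telemetry.get_obs(): the state, without advancing time (a new reading comes with each control period).
- eyes.grab_frame(name): name is "side" or "top" or "wrist"; returns a dict with "img" (480x640x3 uint8, red, green, blue), "camera_matrix" (3x3 intrinsics, pixels), "D" ([k1, k2, p1, p2, k3] as OpenCV has them; the pictures are not rectified), "rvec" (rotation vector, rad) and "tvec" (3), from world to camera coordinates, as OpenCV has them. Camera axes: x right, y down, z forward; pixel columns grow to the right and rows downward; lengths in m; the calibration is good to about 2 mm. A picture is of the moment at which its call begins. There is no depth.
- workorder.job_done(): hands the job in, once; it reports no verdict.
Trained networks look in the newest picture that a camera, given by its name, has taken for a name from the list of things; names that differ only in an ending like _2 or _b are one class to them, and where a whole thing is asked for, a point or a joint stands for the part that bears it (a point fixed in the world has none). Each returns a list of dicts, best first, with "conf" (0 to 1); they miss things now and then, are a little off and sometimes report something else, mostly with a low value. They report only what shows in the picture. A call takes as long as a camera call.
- nets.silhouettes(camera, label): "pixels" (480x640 bool, what is visible of it) and "location" ([column, row] in pixels, amid what is visible of it).
- nets.mark_of(camera, label): "location" ([column, row] in pixels: a listed point, or the origin of a listed thing).
The state is a dict: "clock": time; "q": joint angles; "qvel": joint speeds; "joint_efforts": joint torques, N m; "eef_pos": TCP position; "tcp_rot": TCP orientation; "force": force on the tool from outside, world axes, zero at the start; "ft_torque": the same for the moment, N m; "finger_gap": finger opening in m.
Only numpy, scipy, OpenCV 4.12 (cv2) and the standard library are available. Lean on these libraries where they do the work, as an engineer would, in place of code of your own. Each camera call takes 0.05 s, during which the arm holds its last target.

TASK

Put the picking stand into its working tilt: push the folded prop leg along under the hinged plate, firmly but gently, until it drops into the notch at its stop, so that the plate stays up by itself. Then fetch the kraft tray from the left cart and set it upright on the tilted plate, flat, lengthwise up the slope, in the middle and down against the front lip. Leave the other things on the benches where they stand.

Things in the scene. Friction and masses are not known exactly. Their poses are not given: they have to be found in the camera images.
- picking_stand: grey tilting stand for a tray, fixed on the right bench, sizes in mm: base 210x112 (ears 164), plate top at 75, lip top at 91. Origin: base centre, on the bench; x from front (hinge, lip) to back, y left, z up. Plate hinge: along y at x -80, z 65. Leg's foot bar runs on rails, axis z 25. Under the plate a stop block on the rails, set anew each time, unseen, has ramp, 5 mm lip, notch, hard wall
- tilt_plate (a joint): tilt of the plate in rad: 0 lowered, level; grows as its back rises; 0.31 to 0.52 with the leg in the notch. Plate 150 long, 120 wide, 0.42 kg; side flanges 6 high, 114 apart; front lip 16 high over its face. It falls level again unless the leg holds it.
- prop_leg (a joint): swing of the leg from the plate in rad: 0 folded, grows as it swings down and forward; 0 to 0.2 at the start, 0.25 when its bar meets the rails, 0.95 to 1.7 in the notch. Slightly stiff. Hinged under the plate 90 mm up from the plate's hinge; foot bar 85 mm from the leg's hinge, 10 mm round, along the stand's y. Bar axis meets the stop wall at stand x between 12 and 55 mm (85 on first meeting the rails).
- grip_left (a point): middle of the black sleeve (16 thick, 52 long) on the left (+y) end of the foot bar, 114 mm from the stand's middle, clear of the plate; starts 28 to 44 mm above the bench. Pushed level to the front: 8 N at first, falling to 2 or 3; about 4 N up the ramp (bar rises 5 mm), then it drops into the notch and within 2 mm meets the hard stop. Over 18 N spoils it. Let go early, it slides back.
- grip_right (a point): the same on the right (-y) end of the foot bar; either end may be pushed, one is enough
- plate_lip (a point): point on the plate's top face at the inner foot of the front lip, mid-width; turns with the plate: x up the slope, y to the stand's left, z square to the face. The face runs 146 mm along x and 57 mm to either side.
- kraft_tray: open brown kraft tray, 66x130x42 mm (x, y, z), walls 2 mm, 36 to 72 g, on the left cart. Origin: centre of its underside; y along its length, z up. Grasp across the 66 mm. Home: origin 65 mm up the slope from plate_lip on the plate's face, either end to the lip. It may not slide down by itself (friction).
- grease_tin: bystander: round tin, 68 mm across, 56 high, on the right bench behind the stand; origin: centre of its underside
- thread_lock: bystander: standing plastic bottle, 50 mm across, 143 high, on the right bench behind the stand; origin: centre of its underside
- tape_measure: bystander: tape measure on its edge, 32x77x68 mm, on the right bench right of the stand; origin: centre of its underside

How it is judged (in metres and radians):
On the way:
1. the prop leg stands in its notch: the plate stays up, tilted, with nobody touching the leg or the plate (value of joint tilt_plate above 0.29 rad and value of joint prop_leg above 0.85 rad and contact force between the fingers and prop_leg below 0.1 N and contact force between the fingers and tilt_plate below 0.1 N and velocity of joint tilt_plate between -0.05 and 0.05 rad/s), for 0.5 s.
At the end, for the whole second after the job is handed in: the plate is propped at its working tilt (over 0.29 rad) on the swung-out leg (over 0.85 rad), untouched; the tray stands on it upright and flat (within 4 mm and 0.08 rad of the face), its length up the slope within 0.12 rad, within 18 mm of the middle and within about 7 mm of the lip, at rest (value of joint tilt_plate above 0.29 rad and value of joint prop_leg above 0.85 rad and contact force between the fingers and prop_leg below 0.1 N and contact force between the fingers and tilt_plate below 0.1 N and x of kraft_tray in the frame of plate_lip between 0.06 and 0.072 m and y of kraft_tray in the frame of plate_lip between -0.018 and 0.018 m and z of kraft_tray in the frame of plate_lip between -0.003 and 0.004 m and angle between the y axis of kraft_tray and the x axis of plate_lip, either way round below 0.12 rad and angle between the z axis of kraft_tray and the z axis of plate_lip, either way round below 0.08 rad and angle between kraft_tray's own z axis and vertical below 0.8 rad and linear speed of kraft_tray below 0.02 m/s).
It fails at once if the leg is pushed with more than 18 N (contact force between any of the fingers, the arm and prop_leg above 18 N).
It fails at once if a bystander is shoved away (over 30 mm) or knocked over (distance of any of grease_tin, thread_lock, tape_measure from where it was at the start of the episode above 0.03 m or angle between any of grease_tin, thread_lock, tape_measure's own z axis and vertical above 0.5 rad).
It also fails if it takes over 72 s, if anything falls off the work surface, if the arm or the gripper's body presses on something with over 40 N, if the wrist force passes 120 N, or if a joint passes its speed limit or range.

## Working session

There is one attempt and no reset: what is moved stays moved. The work goes in short steps, Python scripts to look and compute and a tool call to move; the robot and the scene stay as the last step left them, time stands still between calls to the robot, and variables do not carry over. Pictures are saved under pics/ and viewed, and the job is handed in when it is done.

Besides the shell and the picture viewer there is one more tool, called by a JSON object that holds its "name" and its "arguments". move_arm: Moves the arm, as the interface text tells. Its arguments: {"type":"object","properties":{"commands":{"type":"array","items":{"type":"object","properties":{"dx":{"type":"number"},"dy":{"type":"number"},"dz":{"type":"number"},"rx":{"type":"number"},"ry":{"type":"number"},"rz":{"type":"number"},"hand":{"type":"number"}}}},"newtons":{"type":"number"}},"required":["commands"]}

```bash
mkdir -p pics; cat > h.py <<'E'
import numpy as np, cv2
from workcell import telemetry, eyes, workorder, nets, env
def cam(n):
    f=eyes.grab_frame(n); return f
def save(f,name,scale=1):
    cv2.imwrite('pics/'+name,cv2.cvtColor(f['img'],cv2.COLOR_RGB2BGR))
def ray(f,px):
    K=np.array(f['camera_matrix'],float);D=np.array(f['D'],float)
    u=cv2.undistortPoints(np.array([[px]],float),K,D)[0,0]
    R,_=cv2.Rodrigues(np.array(f['rvec'],float));t=np.array(f['tvec'],float).ravel()
    return -R.T@t, (R.T@np.array([u[0],u[1],1.]))
def atz(f,px,z):
    c,d=ray(f,px); return c+d*(z-c[2])/d[2]
def tri(fs,pxs):
    A=np.zeros((3,3));b=np.zeros(3)
    for f,p in zip(fs,pxs):
        c,d=ray(f,p);d=d/np.linalg.norm(d);P=np.eye(3)-np.outer(d,d);A+=P;b+=P@c
    x=np.linalg.solve(A,b)
    res=[]
    for f,p in zip(fs,pxs):
        c,d=ray(f,p);d=d/np.linalg.norm(d);res.append(np.linalg.norm((np.eye(3)-np.outer(d,d))@(x-c)))
    return x,res
def proj(f,P):
    return cv2.projectPoints(np.array(P,float).reshape(-1,1,3),np.array(f['rvec'],float),np.array(f['tvec'],float),np.array(f['camera_matrix'],float),np.array(f['D'],float))[0].reshape(-1,2)
E
python3 - <<'E'
from h import *
np.set_printoptions(precision=4,suppress=True)
print(env.tips_ahead, telemetry.get_obs())
F={}
for n in ['side','top','wrist']:
    F[n]=cam(n);save(F[n],n+'0.png'); c,d=ray(F[n],[320,240]);print(n,c,d)
    for l in ['picking_stand','prop_leg','tilt_plate','grip_left','grip_right','plate_lip','kraft_tray','grease_tin','thread_lock','tape_measure']:
        m=nets.mark_of(n,l); s=nets.silhouettes(n,l)
        print(n,l,[(np.round(x['location'],1),round(x['conf'],2)) for x in m[:2]],[(np.round(x['location'],1),round(x['conf'],2),x['pixels'].sum()) for x in s[:2]])
E
```

```text
0.1734 {'clock': 0.0, 'q': array([ 82.0832,  14.6541,   6.1294,  -0.0285, -81.5845, -16.3077]), 'qvel': array([ 0.0059,  0.0647,  0.049 , -0.0866,  0.0938, -0.0854]), 'joint_efforts': array([  0.0005, -38.6628,  23.7941,   5.3652,  -0.0062,   0.    ]), 'eef_pos': array([0.2255, 0.5014, 0.4038]), 'tcp_rot': array([[-0.4104, -0.9119, -0.0007],
       [-0.9119,  0.4104, -0.0018],
       [ 0.002 , -0.0001, -1.    ]]), 'force': array([-0.203 ,  0.2252,  0.5765]), 'ft_torque': array([-0.0065,  0.0163, -0.0236]), 'finger_gap': 0.08557960236778944}
side [ 0.0957 -1.1271  0.5483] [ 0.4027  0.8352 -0.3751]
side picking_stand [(array([336.2, 311.2]), 0.94)] [(array([335.5, 301.7]), 0.89, np.int64(5819))]Traceback (most recent call last):
  File "<stdin>", line 8, in <module>
ValueError: it knows: grease_tin, grip_left, grip_right, kraft_tray, picking_stand, plate_lip, tape_measure, thread_lock
```

```bash

python3 - <<'E'
from h import *
np.set_printoptions(precision=4,suppress=True)
F={}
for n in ['side','top','wrist']:
    F[n]=cam(n);save(F[n],n+'0.png'); c,d=ray(F[n],[320,240]);print(n,c,d)
    for l in ['picking_stand','grip_left','grip_right','plate_lip','kraft_tray','grease_tin','thread_lock','tape_measure']:
        m=nets.mark_of(n,l); s=nets.silhouettes(n,l)
        print(n,l,[(np.round(x['location'],1),round(x['conf'],2)) for x in m[:2]],[(np.round(x['location'],1),round(x['conf'],2),x['pixels'].sum()) for x in s[:2]])
import pickle;pickle.dump(F,open('F0.pkl','wb'))
E
```

```text
side [ 0.0957 -1.1271  0.5483] [ 0.4027  0.8352 -0.3751]
side picking_stand [(array([335.3, 309.5]), 0.69)] [(array([332.8, 301.7]), 0.7, np.int64(6032)), (array([350.6, 314.4]), 0.27, np.int64(932))]
side grip_left [(array([392.6, 290. ]), 0.63)] [(array([353.8, 316.3]), 0.89, np.int64(832))]
side grip_right [(array([339.5, 340.3]), 0.85)] [(array([351.9, 317.7]), 0.21, np.int64(721))]
side plate_lip [] [(array([337.5, 285.4]), 0.75, np.int64(2752))]
side kraft_tray [(array([229.8, 223.3]), 0.72)] [(array([227.8, 218.9]), 0.87, np.int64(704)), (array([381. , 240.6]), 0.32, np.int64(685))]
side grease_tin [(array([403.2, 283.2]), 0.96)] [(array([403.8, 271. ]), 0.74, np.int64(791))]
side thread_lock [(array([380.5, 257. ]), 0.74)] [(array([379.8, 238.1]), 0.83, np.int64(820))]
side tape_measure [(array([361.5, 381. ]), 0.78)] [(array([360.9, 365.8]), 0.6, np.int64(1425))]
top [ 0.3427 -0.1059  1.3349] [ 0.1857  0.0242 -0.9824]
top picking_stand [(array([398.8, 262.9]), 0.63), (array([377.2, 196.8]), 0.16)] [(array([401.8, 262.1]), 0.91, np.int64(3282))]
top grip_left [(array([403.1, 
[... 159 characters left out ...]
p plate_lip [(array([376.5, 272.7]), 0.87)] [(array([403.7, 262.1]), 0.68, np.int64(2448))]
top kraft_tray [(array([180.7, 274.2]), 0.72)] [(array([402.2, 259.7]), 0.35, np.int64(2671))]
top grease_tin [(array([377.2, 196.5]), 0.55)] [(array([378.7, 193.9]), 0.92, np.int64(451))]
top thread_lock [(array([336. , 186.9]), 0.68)] [(array([332.4, 183.9]), 0.7, np.int64(352))]
top tape_measure [(array([474.4, 279.1]), 0.92), (array([181.9, 274.9]), 0.27)] []
wrist [0.2898 0.4733 0.3743] [-0.2664  0.1107 -0.9576]
wrist picking_stand [] []
wrist grip_left [] []
wrist grip_right [] []
wrist plate_lip [] []
wrist kraft_tray [] []
wrist grease_tin [] []
wrist thread_lock [] []
wrist tape_measure [] []
```

View pics/side0.png

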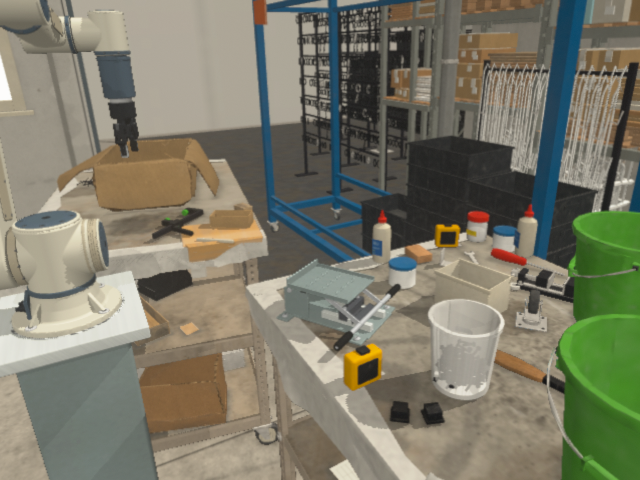

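View pics/top0.png

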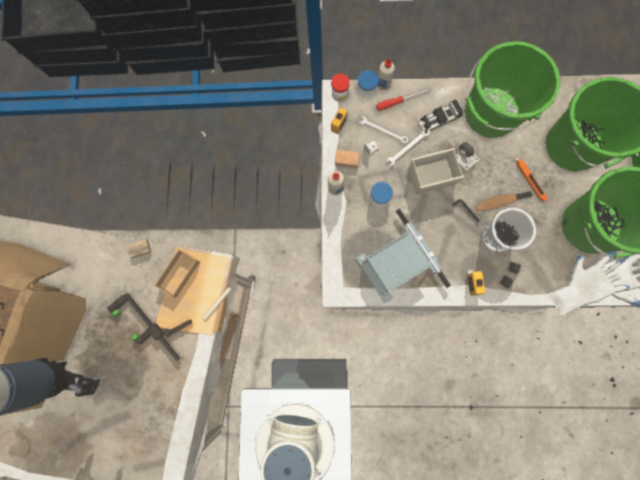

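View pics/wrist0.png

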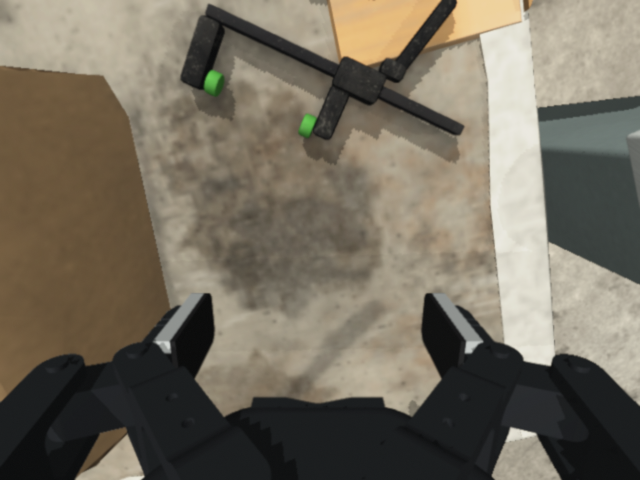

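```bash

python3 - <<'E'
from h import *
import pickle
np.set_printoptions(precision=4,suppress=True)
F=pickle.load(open('F0.pkl','rb'))
s,t=F['side'],F['top']
for l,a,b in [('stand',(335.8,310.3),(398.8,262.9)),('gl',(392.6,290),(403.1,215.5)),('gr',(339.5,340.3),(441.3,278.9)),('tray',(229.8,223.3),(180.7,274.2)),('tin',(403.2,283.2),(377.2,196.5)),('bottle',(380.5,257),(336,186.9)),('tape',(361.5,381),(474.4,279.1))]:
    print(l,tri([s,t],[a,b]),'side@0',atz(s,a,0),'top@0',atz(t,b,0))
print('lip top',atz(t,(376.5,272.7),.075))
a=s['img'][230:400,260:440];cv2.imwrite('pics/sz0.png',cv2.cvtColor(cv2.resize(a,None,fx=4,fy=3.5,interpolation=cv2.INTER_CUBIC),cv2.COLOR_RGB2BGR))
a=t['img'][190:320,330:490];cv2.imwrite('pics/tz0.png',cv2.cvtColor(cv2.resize(a,None,fx=4,fy=4,interpolation=cv2.INTER_CUBIC),cv2.COLOR_RGB2BGR))
a=t['img'][230:350,100:260];cv2.imwrite('pics/tz1.png',cv2.cvtColor(cv2.resize(a,None,fx=4,fy=4,interpolation=cv2.INTER_CUBIC),cv2.COLOR_RGB2BGR))
E
```

```text
stand (array([ 0.5201, -0.3147,  0.0107]), [np.float64(0.00011556721694771323), np.float64(0.0001155672169475288)]) side@0 [ 0.5287 -0.2986  0.    ] top@0 [ 0.5214 -0.3163  0.    ]
gl (array([ 0.6621, -0.329 ,  0.0304]), [np.float64(0.00248680195218454), np.float64(0.0024868019521845273)]) side@0 [ 0.6923 -0.2822  0.    ] top@0 [ 0.6719 -0.3354  0.    ]
gr (array([ 0.4665, -0.4367,  0.0234]), [np.float64(0.0029931962050425156), np.float64(0.00299319620504258)]) side@0 [ 0.4798 -0.4055  0.    ] top@0 [ 0.4715 -0.4438  0.    ]
tray (array([0.4852, 0.3564, 0.0099]), [np.float64(0.003867790086510713), np.float64(0.003867790086510746)]) side@0 [0.4885 0.3843 0.    ] top@0 [0.4901 0.3589 0.    ]
tin (array([ 0.7386, -0.2573, -0.0054]), [np.float64(0.002275852431868952), np.float64(0.002275852431868989)]) side@0 [ 0.7349 -0.2658  0.    ] top@0 [ 0.7348 -0.2556  0.    ]
bottle (array([ 0.763 , -0.1238,  0.0101]), [np.float64(0.0018080001357955043), np.float64(0.0018080001357955575)]) side@0 [ 0.7733 -0.1052  0.    ] top@0 [ 0.768  -0.1247  0.    ]
tape (array([ 0.4615, -0.5388,  0.003 ]), [np.float64(0.009480771795378862), np.float64(0.009480771795378944)]) side@0 [ 0.4536 -0.5342  0.    ] top@0 [ 0.4706 -0.5438  0.    ]
lip top [ 0.4831 -0.2389  0.075 ]
```

View pics/sz0.png

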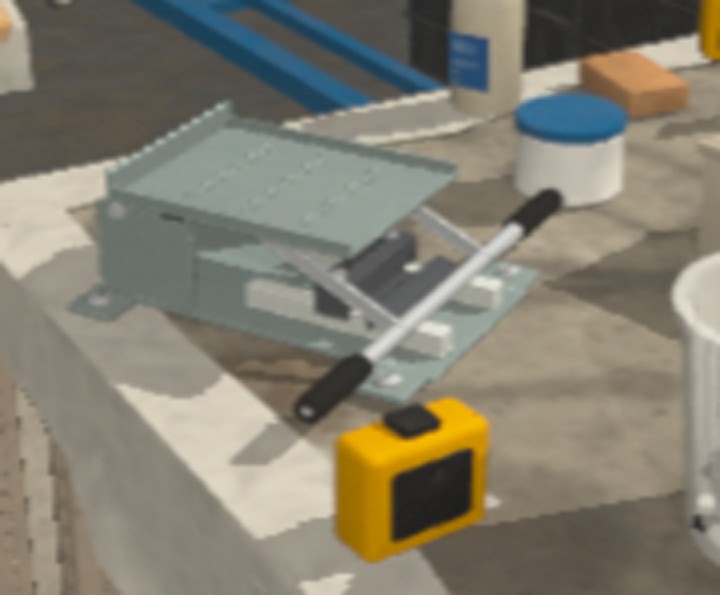

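View pics/tz0.png

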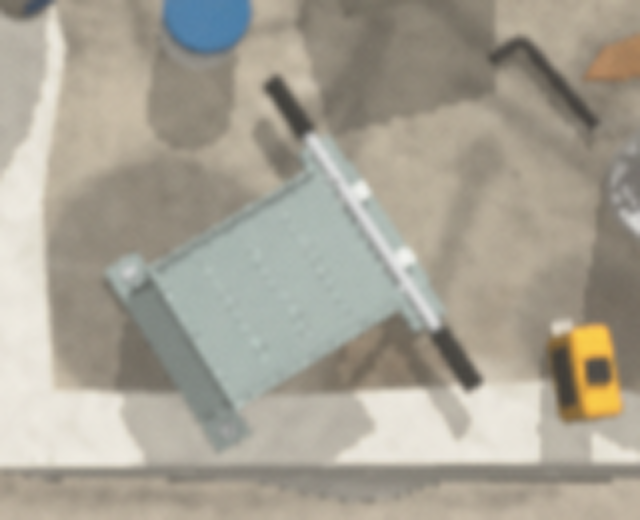

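View pics/tz1.png

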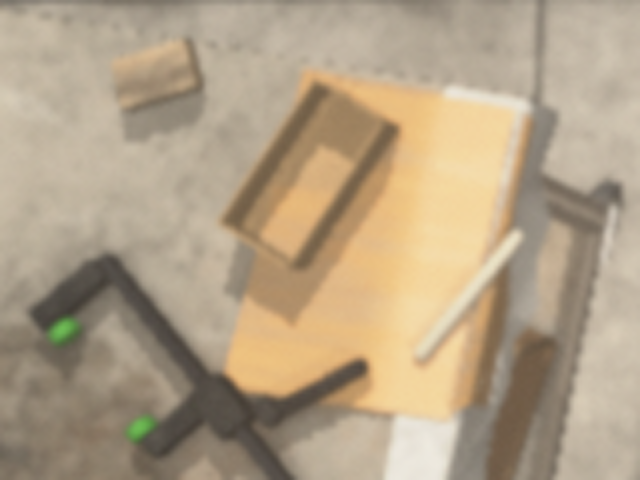

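```bash

cat > fit.py <<'E'
from h import *
import pickle
from scipy.optimize import least_squares
np.set_printoptions(precision=4,suppress=True)
F=pickle.load(open('F0.pkl','rb'))
s,t=F['side'],F['top']
obs=[(s,'gl',(394,290.3),1),(s,'gr',(343.5,340.9),1),(t,'gl',(402.5,216.8),1),(t,'gr',(444.2,280),1),
(s,'o',(335.8,310.3),.5),(t,'o',(398.8,262.9),.5),(t,'lip',(376.5,272.7),.5)]
def pts(p):
    x,y,a,bx,bz=p
    R=np.array([[np.cos(a),-np.sin(a),0],[np.sin(a),np.cos(a),0],[0,0,1]])
    P={'gl':(bx,.114,bz),'gr':(bx,-.114,bz),'o':(0,0,0),'lip':(-.076,0,.075)}
    return {k:R@np.array(v)+[x,y,0] for k,v in P.items()},R
def res(p):
    P,R=pts(p)
    return np.concatenate([w*(proj(f,P[k])[0]-np.array(px)) for f,k,px,w in obs])
r=least_squares(res,[.52,-.31,np.deg2rad(-61),.095,.03])
print(r.x,np.rad2deg(r.x[2]));print(r.fun.reshape(-1,2));P,R=pts(r.x);print(P)
x,y,a,bx,bz=r.x
def W(v): return R@np.array(v)+[x,y,0]
if __name__=='__main__':
  for n,f in (('s',s),('t',t)):
    im=cv2.cvtColor(f['img'],cv2.COLOR_RGB2BGR)
    im=cv2.resize(im,None,fx=4,fy=4,interpolation=cv2.INTER_CUBIC)
    def line(v,c):
        q=(proj(f,[W(i) for i in v])*4).astype(int); cv2.polylines(im,[q.reshape(-1,1,2)],True,c,1)
    line([(-.105,.056,0),(.105,.056,0),(.105,-.056,0),(-.105,-.056,0)],(0,0,255))
    line([(-.08,.060,.075),(.07,.060,.075),(.07,-.060,.075),(-.08,-.060,.075)],(255,0,0))
    line([(bx,.140,bz),(bx,-.140,bz)],(0,255,0))
    o=(4*260,4*230,720,680) if n=='s' else (4*330,4*190,640,520)
    cv2.imwrite('pics/fit_%s.png'%n,im[o[1]:o[1]+min(o[3],600),o[0]:o[0]+o[2]])
E
python3 fit.py
```

```text
[ 0.5201 -0.3105 -1.0372  0.0885  0.0268] -59.4253611825281
[[ 0.0035  0.6268]
 [-0.2274 -0.4485]
 [-0.0303 -0.6714]
 [-0.2656 -0.4582]
 [-0.4339  1.7004]
 [-0.9417  0.2185]
 [ 1.0637  0.2723]]
{'gl': array([ 0.6633, -0.3287,  0.0268]), 'gr': array([ 0.467 , -0.4447,  0.0268]), 'o': array([ 0.5201, -0.3105,  0.    ]), 'lip': array([ 0.4815, -0.2451,  0.075 ])}
```

View pics/fit_s.png

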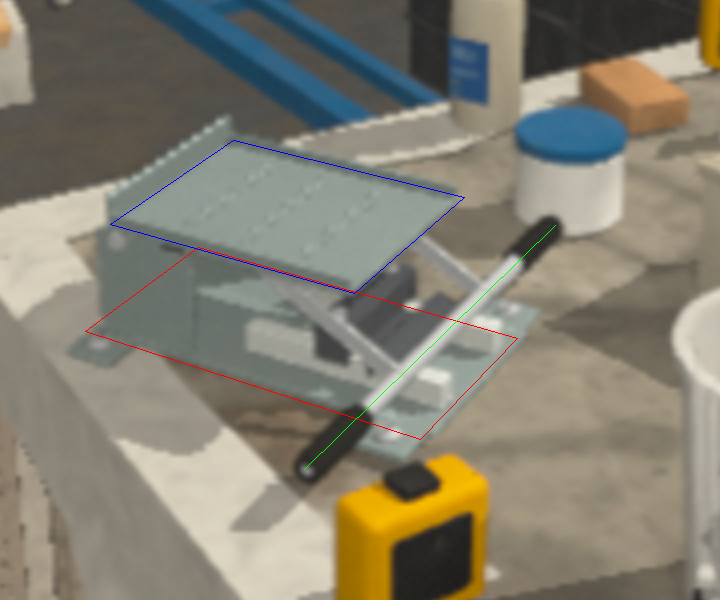

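View pics/fit_t.png

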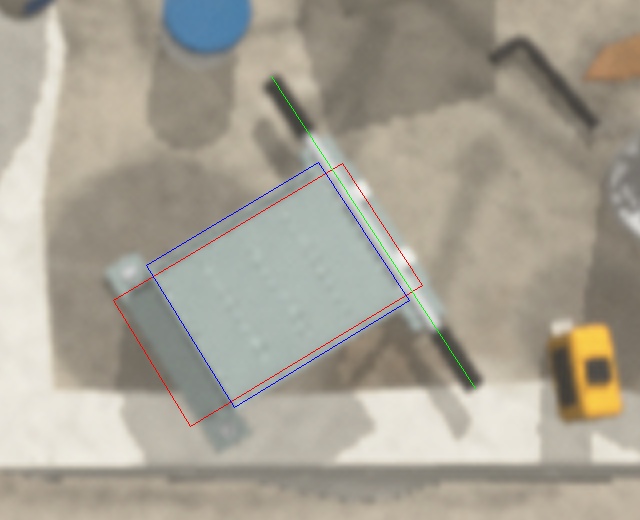

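```bash

cat > plan.py <<'E'
from h import *
from scipy.spatial.transform import Rotation as Ro
import json
def Rtool(yaw,tilt=None):
    y=np.deg2rad(yaw);x=np.array([np.cos(y),np.sin(y),0]);z=np.array([0,0,-1.]);return np.c_[x,np.cross(z,x),z]
def plan(pos,R,tp,TR,n,hand=None,nd=2):
    p=np.array(pos,float);R=np.array(R,float);rows=[]
    U,_,V=np.linalg.svd(R);R=U@V
    for i in range(n):
        k=n-i
        d=np.round(R.T@(np.array(tp)-p)/k*100,nd)
        w=np.round(Ro.from_matrix(R.T@TR).as_rotvec()/k,3)
        r={}
        for a,b in zip(['dx','dy','dz'],d):
            if abs(b)>0: r[a]=float(b)
        for a,b in zip(['rx','ry','rz'],w):
            if abs(b)>0: r[a]=float(b)
        if hand is not None:r['hand']=hand
        rows.append(r)
        p=p+R@d/100;R=R@Ro.from_rotvec(w).as_matrix()
    print('end',np.round(p,4),'left',np.round(np.array(tp)-p,4))
    for i in range(0,n,8): print(json.dumps(rows[i:i+8]))
    return p,R
E
python3 - <<'E'
from plan import *
import pickle
F=pickle.load(open('F0.pkl','rb'))
t=F['top'];s=F['side']
for p in [(330+553/4,190+330/4),(330+608/4,190+324/4),(330+622/4,190+408/4),(330+562/4,190+420/4)]: print('tape',atz(t,p,.068))
# side: bottom corners of the tape, crop scale 4,3.5 off 260,230
for p in [(335,500),(375,560),(488,515)]: print('tape side bottom',atz(s,(260+p[0]/4,230+p[1]/3.5),0))
o=telemetry.get_obs();print(o['clock'])
d=np.array([-.509,.861,0]);tp=np.array([.4635,-.4467,.25])-.036*d;print(tp)
plan(o['eef_pos'],o['tcp_rot'],tp,Rtool(120.6),18,1)
E
```

```text
tape [ 0.48327565 -0.50522238  0.068     ]
tape [ 0.48748176 -0.54499748  0.068     ]
tape [ 0.42688829 -0.55042494  0.068     ]
tape [ 0.41842792 -0.50718107  0.068     ]
tape side bottom [ 0.43728348 -0.49936984  0.        ]
tape side bottom [ 0.42977337 -0.54803793  0.        ]
tape side bottom [ 0.49070477 -0.54274667  0.        ]
2.7
[ 0.481824 -0.477696  0.25    ]
end [ 0.4819 -0.4777  0.25  ] left [-0.  0. -0.]
[{"dx": 4.38, "dy": -3.53, "dz": 0.86, "rz": 0.121, "hand": 1}, {"dx": 3.92, "dy": -4.03, "dz": 0.86, "rz": 0.121, "hand": 1}, {"dx": 3.4, "dy": -4.48, "dz": 0.86, "rz": 0.121, "hand": 1}, {"dx": 2.84, "dy": -4.85, "dz": 0.86, "rz": 0.121, "hand": 1}, {"dx": 2.23, "dy": -5.16, "dz": 0.86, "rz": 0.121, "hand": 1}, {"dx": 1.59, "dy": -5.39, "dz": 0.86, "rz": 0.122, "hand": 1}, {"dx": 0.92, "dy": -5.55, "dz": 0.86, "rz": 0.121, "hand": 1}, {"dx": 0.25, "dy": -5.62, "dz": 0.86, "rz": 0.122, "hand": 1}]
[{"dx": -0.44, "dy": -5.61, "dz": 0.86, "rz": 0.121, "hand": 1}, {"dx": -1.11, "dy": -5.51, "dz": 0.86, "rz": 0.122, "hand": 1}, {"dx": -1.77, "dy": -5.34, "dz": 0.86, "rz": 0.121, "hand": 1}, {"dx": -2.4, "dy": -5.08, "dz": 0.86, "rz": 0.122, "hand": 1}, {"dx": -3.01, "dy": -4.75, "dz": 0.86, "rz": 0.121, "hand": 1}, {"dx": -3.56, "dy": -4.36, "dz": 0.86, "rz": 0.122, "hand": 1}, {"dx": -4.06, "dy": -3.89, "dz": 0.86, "rz": 0.121, "hand": 1}, {"dx": -4.5, "dy": -3.37, "dz": 0.86, "rz": 0.122, "hand": 1}]
[{"dx": -4.88, "dy": -2.8, "dz": 0.86, "rz": 0.121, "hand": 1}, {"dx": -5.18, "dy": -2.19, "dz": 0.85, "rz": 0.122, "hand": 1}]
```

```bash

python3 - <<'E'
from plan import *
o=telemetry.get_obs()
plan(o['eef_pos'],o['tcp_rot'],[.477,-.4735,.26],Rtool(-149.4),18,1,1)
E
```

```text
end [ 0.4768 -0.4732  0.2597] left [ 0.0002 -0.0003  0.0003]
[{"dx": 4.4, "dy": -3.5, "dz": 0.8, "rz": 0.034, "hand": 1}, {"dx": 4.2, "dy": -3.6, "dz": 0.8, "rz": 0.034, "hand": 1}, {"dx": 4.1, "dy": -3.8, "dz": 0.8, "rz": 0.034, "hand": 1}, {"dx": 4.0, "dy": -3.9, "dz": 0.8, "rz": 0.034, "hand": 1}, {"dx": 3.9, "dy": -4.1, "dz": 0.8, "rz": 0.034, "hand": 1}, {"dx": 3.7, "dy": -4.2, "dz": 0.8, "rz": 0.034, "hand": 1}, {"dx": 3.6, "dy": -4.3, "dz": 0.8, "rz": 0.034, "hand": 1}, {"dx": 3.4, "dy": -4.4, "dz": 0.8, "rz": 0.034, "hand": 1}]
[{"dx": 3.3, "dy": -4.5, "dz": 0.8, "rz": 0.034, "hand": 1}, {"dx": 3.1, "dy": -4.7, "dz": 0.8, "rz": 0.034, "hand": 1}, {"dx": 2.9, "dy": -4.8, "dz": 0.8, "rz": 0.034, "hand": 1}, {"dx": 2.8, "dy": -4.8, "dz": 0.8, "rz": 0.034, "hand": 1}, {"dx": 2.6, "dy": -4.9, "dz": 0.8, "rz": 0.034, "hand": 1}, {"dx": 2.5, "dy": -5.0, "dz": 0.8, "rz": 0.034, "hand": 1}, {"dx": 2.3, "dy": -5.1, "dz": 0.8, "rz": 0.034, "hand": 1}, {"dx": 2.1, "dy": -5.2, "dz": 0.8, "rz": 0.035, "hand": 1}]
[{"dx": 1.9, "dy": -5.3, "dz": 0.8, "rz": 0.034, "hand": 1}, {"dx": 1.7, "dy": -5.3, "dz": 0.9, "rz": 0.035, "hand": 1}]
```

{"name": "move_arm", "arguments": {"commands": [{"dx":4.4,"dy":-3.5,"dz":0.8,"rz":0.034,"hand":1},{"dx":4.2,"dy":-3.6,"dz":0.8,"rz":0.034,"hand":1},{"dx":4.1,"dy":-3.8,"dz":0.8,"rz":0.034,"hand":1},{"dx":4.0,"dy":-3.9,"dz":0.8,"rz":0.034,"hand":1},{"dx":3.9,"dy":-4.1,"dz":0.8,"rz":0.034,"hand":1},{"dx":3.7,"dy":-4.2,"dz":0.8,"rz":0.034,"hand":1},{"dx":3.6,"dy":-4.3,"dz":0.8,"rz":0.034,"hand":1},{"dx":3.4,"dy":-4.4,"dz":0.8,"rz":0.034,"hand":1}], "newtons": 20}}

```text
invalid input at $.commands[0]: expected keys dx, dy, dz, rx, ry, rz, hand
```

{"name": "move_arm", "arguments": {"commands": [{"dx":3.3,"dy":-4.5,"dz":0.8,"rz":0.034,"hand":1},{"dx":3.1,"dy":-4.7,"dz":0.8,"rz":0.034,"hand":1},{"dx":2.9,"dy":-4.8,"dz":0.8,"rz":0.034,"hand":1},{"dx":2.8,"dy":-4.8,"dz":0.8,"rz":0.034,"hand":1},{"dx":2.6,"dy":-4.9,"dz":0.8,"rz":0.034,"hand":1},{"dx":2.5,"dy":-5.0,"dz":0.8,"rz":0.034,"hand":1},{"dx":2.3,"dy":-5.1,"dz":0.8,"rz":0.034,"hand":1},{"dx":2.1,"dy":-5.2,"dz":0.8,"rz":0.035,"hand":1}]}}

```text
invalid input at $.commands[0]: expected keys dx, dy, dz, rx, ry, rz, hand
```

{"name": "move_arm", "arguments": {"commands": [{"dx":1.9,"dy":-5.3,"dz":0.8,"rz":0.034,"hand":1},{"dx":1.7,"dy":-5.3,"dz":0.9,"rz":0.035,"hand":1},{"hand":1},{"hand":1}]}}

```text
invalid input at $.commands[0]: expected keys dx, dy, dz, rx, ry, rz, hand
```

```bash

python3 - <<'E'
from plan import *
o=telemetry.get_obs();print(o['eef_pos'],o['tcp_rot'],o['force'],o['finger_gap'])
for n in ['side','top','wrist']:
    f=cam(n);
    a=f['img']
    if n=='side': a=cv2.resize(a[150:400,240:460],None,fx=2.4,fy=2.4)
    if n=='top': a=cv2.resize(a[190:320,330:490],None,fx=4,fy=4)
    save({'img':a},n+'1.png')
E
```

```text
[0.22564328 0.50157546 0.40467812] [[-4.10305654e-01 -9.11948063e-01  6.43790720e-06]
 [-9.11948063e-01  4.10305654e-01 -2.24038652e-05]
 [ 1.77896517e-05 -1.50634695e-05 -1.00000000e+00]] [-0.01954339  0.22567438 -0.34273923] 0.08524991356238554
```

View pics/side1.png

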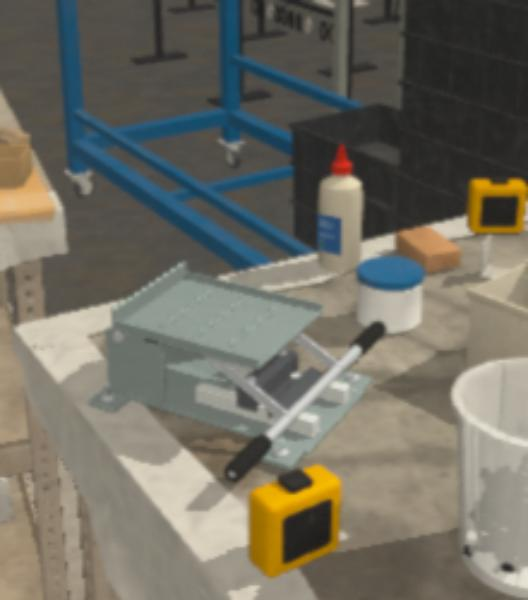

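View pics/wrist1.png

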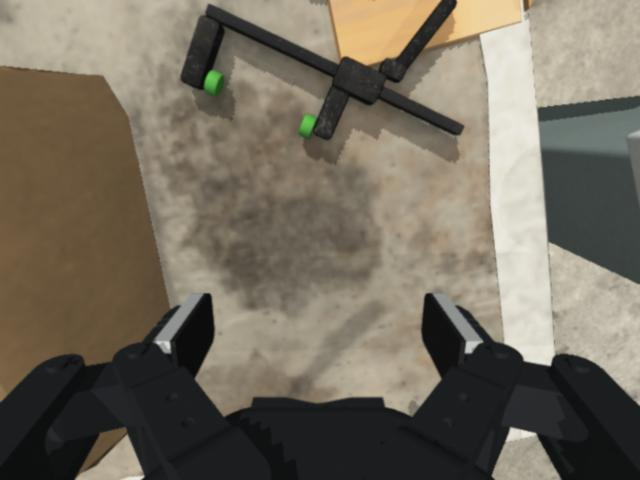

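{"name": "move_arm", "arguments": {"commands": [{"dx":4.4,"dy":-3.5,"dz":0.8,"rx":0,"ry":0,"rz":0.034,"hand":1},{"dx":4.2,"dy":-3.6,"dz":0.8,"rx":0,"ry":0,"rz":0.034,"hand":1},{"dx":4.1,"dy":-3.8,"dz":0.8,"rx":0,"ry":0,"rz":0.034,"hand":1},{"dx":4.0,"dy":-3.9,"dz":0.8,"rx":0,"ry":0,"rz":0.034,"hand":1},{"dx":3.9,"dy":-4.1,"dz":0.8,"rx":0,"ry":0,"rz":0.034,"hand":1},{"dx":3.7,"dy":-4.2,"dz":0.8,"rx":0,"ry":0,"rz":0.034,"hand":1},{"dx":3.6,"dy":-4.3,"dz":0.8,"rx":0,"ry":0,"rz":0.034,"hand":1},{"dx":3.4,"dy":-4.4,"dz":0.8,"rx":0,"ry":0,"rz":0.034,"hand":1}], "newtons": 20}}

```text
clock: 3.85
eef_pos: [0.3369, 0.0664, 0.3409]
tcp_rot: [[-0.64, -0.768, 0.001], [-0.768, 0.64, 0.001], [-0.002, -0.0, -1.0]]
force: [1.4, 0.7, -0.0]
finger_gap: -0.0001
```

{"name": "move_arm", "arguments": {"commands": [{"dx":3.3,"dy":-4.5,"dz":0.8,"rx":0,"ry":0,"rz":0.034,"hand":1},{"dx":3.1,"dy":-4.7,"dz":0.8,"rx":0,"ry":0,"rz":0.034,"hand":1},{"dx":2.9,"dy":-4.8,"dz":0.8,"rx":0,"ry":0,"rz":0.034,"hand":1},{"dx":2.8,"dy":-4.8,"dz":0.8,"rx":0,"ry":0,"rz":0.034,"hand":1},{"dx":2.6,"dy":-4.9,"dz":0.8,"rx":0,"ry":0,"rz":0.034,"hand":1},{"dx":2.5,"dy":-5.0,"dz":0.8,"rx":0,"ry":0,"rz":0.034,"hand":1},{"dx":2.3,"dy":-5.1,"dz":0.8,"rx":0,"ry":0,"rz":0.034,"hand":1},{"dx":2.1,"dy":-5.2,"dz":0.8,"rx":0,"ry":0,"rz":0.035,"hand":1}]}}

```text
clock: 4.85
eef_pos: [0.4484, -0.3671, 0.2764]
tcp_rot: [[-0.824, -0.566, 0.0], [-0.566, 0.824, -0.0], [-0.0, -0.0, -1.0]]
force: [1.0, 0.5, 1.9]
finger_gap: 0.0001
```

{"name": "move_arm", "arguments": {"commands": [{"dx":1.9,"dy":-5.3,"dz":0.8,"rx":0,"ry":0,"rz":0.034,"hand":1},{"dx":1.7,"dy":-5.3,"dz":0.9,"rx":0,"ry":0,"rz":0.035,"hand":1},{"dx":0,"dy":0,"dz":0,"rx":0,"ry":0,"rz":0,"hand":1},{"dx":0,"dy":0,"dz":0,"rx":0,"ry":0,"rz":0,"hand":1}]}}

```text
clock: 5.35
eef_pos: [0.4767, -0.4732, 0.2592]
tcp_rot: [[-0.861, -0.509, -0.001], [-0.509, 0.861, 0.0], [0.0, 0.001, -1.0]]
force: [-0.2, 0.5, 1.4]
finger_gap: -0.0001
```

```bash

python3 - <<'E'
from plan import *
o=telemetry.get_obs();print(o['eef_pos'],o['tcp_rot'],o['force'],o['finger_gap'])
for n in ['side','top','wrist']:
    f=cam(n);
    a=f['img']
    if n=='side': a=cv2.resize(a[150:400,240:460],None,fx=2.4,fy=2.4)
    if n=='top': a=cv2.resize(a[190:320,330:490],None,fx=4,fy=4)
    save({'img':a},n+'1.png')
E
```

```text
[ 0.47672113 -0.47322442  0.25924675] [[-8.60884331e-01 -5.08800318e-01 -6.35653174e-04]
 [-5.08800624e-01  8.60884253e-01  4.77208876e-04]
 [ 3.04419780e-04  7.34242375e-04 -9.99999684e-01]] [-0.23685254  0.46360821  1.44140108] -0.00013513317798440603
```

View pics/side1.png

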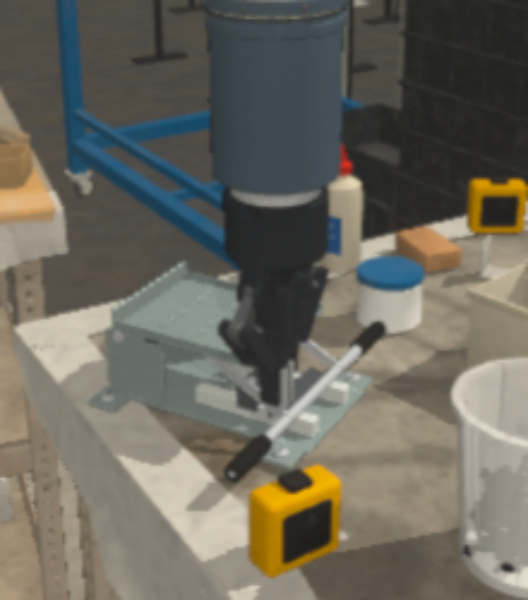

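View pics/wrist1.png

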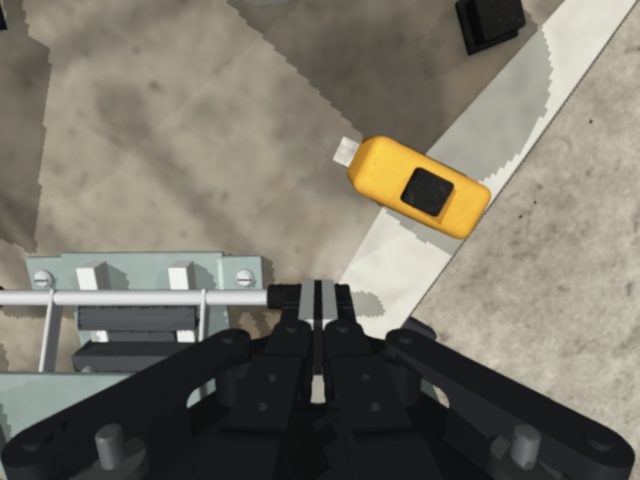

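```bash

python3 - <<'E'
from plan import *
f=cam('wrist');np.set_printoptions(precision=4,suppress=True)
o=telemetry.get_obs();T=o['eef_pos'];R=o['tcp_rot']
for a in (.1734,.186):print('tip now',proj(f,T+R@[0,0,a]))
for z in (.028,.02): print('tip later',proj(f,[T[0],T[1],z]))
for z in (.027,.03):
  for p in [(270,298),(311,298),(352,298),(100,297)]:
    w=atz(f,p,z); print(z,p,w,'in tool',R.T@(w-T))
for p in [(358,185),(462,235),(350,165)]:
    w=atz(f,p,.03); print(p,w,'in tool',R.T@(w-T))
E
```

```text
tip now [[317.9846 297.954 ]]
tip now [[317.9171 286.2265]]
tip later [[317.9717 254.6994]]
tip later [[317.9474 250.5372]]
0.027 (270, 298) [ 0.4881 -0.4317  0.027 ] in tool [-0.0301  0.0296  0.2338]
0.027 (311, 298) [ 0.4658 -0.4449  0.027 ] in tool [-0.0042  0.0295  0.2338]
0.027 (352, 298) [ 0.4435 -0.4581  0.027 ] in tool [0.0217 0.0295 0.2338]
0.027 (100, 297) [ 0.5816 -0.3766  0.027 ] in tool [-0.1386  0.0292  0.2339]
0.03 (270, 298) [ 0.4885 -0.4332  0.03  ] in tool [-0.0297  0.0281  0.2308]
0.03 (311, 298) [ 0.4665 -0.4462  0.03  ] in tool [-0.0042  0.0281  0.2308]
0.03 (352, 298) [ 0.4446 -0.4592  0.03  ] in tool [0.0213 0.0281 0.2308]
0.03 (100, 297) [ 0.5806 -0.3789  0.03  ] in tool [-0.1366  0.0278  0.2309]
(358, 185) [ 0.4791 -0.5204  0.03  ] in tool [ 0.0228 -0.0422  0.2309]
(462, 235) [ 0.4102 -0.527   0.03  ] in tool [ 0.0855 -0.0127  0.2308]
(350, 165) [ 0.489  -0.5276  0.03  ] in tool [ 0.018  -0.0534  0.2309]
```

{"name": "move_arm", "arguments": {"commands": [{"dx":0,"dy":0,"dz":2,"rx":0,"ry":0,"rz":0,"hand":1},{"dx":0,"dy":0,"dz":2,"rx":0,"ry":0,"rz":0,"hand":1},{"dx":0,"dy":0,"dz":2,"rx":0,"ry":0,"rz":0,"hand":1},{"dx":0,"dy":0,"dz":1,"rx":0,"ry":0,"rz":0,"hand":1},{"dx":0,"dy":0.4,"dz":0.4,"rx":0,"ry":0,"rz":0,"hand":1},{"dx":0,"dy":0,"dz":0,"rx":0,"ry":0,"rz":0,"hand":1}]}}

```text
clock: 6.3
eef_pos: [0.4748, -0.4695, 0.1863]
tcp_rot: [[-0.861, -0.509, 0.0], [-0.509, 0.861, -0.0], [-0.0, -0.001, -1.0]]
force: [0.3, 0.1, -0.2]
finger_gap: 0.0003
```

```bash

python3 - <<'E'
from plan import *
o=telemetry.get_obs();print(o['eef_pos'],o['force'],o['ft_torque'],o['tcp_rot'].T@o['force'])
f=cam('wrist');save(f,'wrist2.png')
E
```

```text
[ 0.47483869 -0.4694937   0.18634096] [ 0.3429642   0.14363036 -0.17346598] [-0.02725123  0.01949019  0.03315525] [-0.36826675 -0.05098566  0.17356449]
```

View pics/wrist2.png

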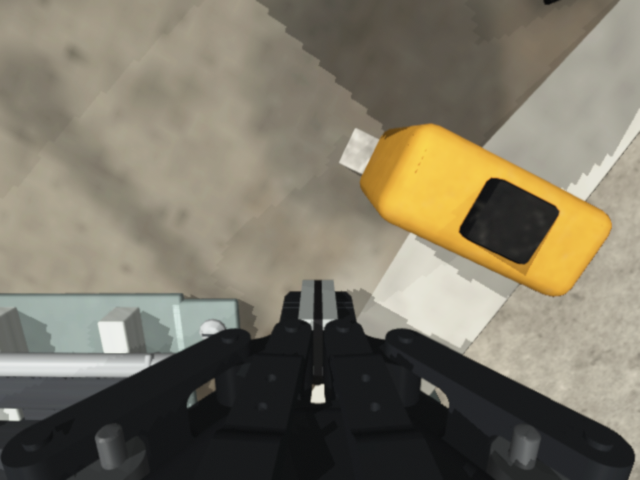

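{"name": "move_arm", "arguments": {"commands": [{"dx":0,"dy":0.3,"dz":0,"rx":0,"ry":0,"rz":0,"hand":1},{"dx":0,"dy":0.3,"dz":0,"rx":0,"ry":0,"rz":0,"hand":1},{"dx":0,"dy":0.2,"dz":0,"rx":0,"ry":0,"rz":0,"hand":1},{"dx":0,"dy":0.2,"dz":0,"rx":0,"ry":0,"rz":0,"hand":1}]}}

```text
clock: 6.85
eef_pos: [0.4704, -0.4625, 0.1864]
tcp_rot: [[-0.861, -0.509, 0.003], [-0.509, 0.861, -0.004], [-0.0, -0.005, -1.0]]
force: [3.0, -8.3, -4.0]
finger_gap: 0.0005
```

{"name": "move_arm", "arguments": {"commands": [{"dx":0,"dy":0.2,"dz":0,"rx":0,"ry":0,"rz":0,"hand":1},{"dx":0,"dy":0.2,"dz":0,"rx":0,"ry":0,"rz":0,"hand":1},{"dx":0,"dy":0.2,"dz":0,"rx":0,"ry":0,"rz":0,"hand":1},{"dx":0,"dy":0.2,"dz":0,"rx":0,"ry":0,"rz":0,"hand":1}]}}

```text
clock: 7.35
eef_pos: [0.4661, -0.4553, 0.1864]
tcp_rot: [[-0.861, -0.509, 0.002], [-0.509, 0.861, -0.003], [-0.0, -0.004, -1.0]]
force: [0.5, -6.0, -1.1]
finger_gap: 0.0002
```

{"name": "move_arm", "arguments": {"commands": [{"dx":0,"dy":0.2,"dz":0,"rx":0,"ry":0,"rz":0,"hand":1},{"dx":0,"dy":0.2,"dz":0,"rx":0,"ry":0,"rz":0,"hand":1},{"dx":0,"dy":0.2,"dz":0,"rx":0,"ry":0,"rz":0,"hand":1},{"dx":0,"dy":0.2,"dz":0,"rx":0,"ry":0,"rz":0,"hand":1}]}}

```text
clock: 7.85
eef_pos: [0.4625, -0.4491, 0.1878]
tcp_rot: [[-0.86, -0.51, 0.004], [-0.51, 0.86, -0.005], [-0.001, -0.007, -1.0]]
force: [0.8, -6.5, 3.8]
finger_gap: 0.0002
```

{"name": "move_arm", "arguments": {"commands": [{"dx":0,"dy":0.2,"dz":0,"rx":0,"ry":0,"rz":0,"hand":1},{"dx":0,"dy":0.1,"dz":0,"rx":0,"ry":0,"rz":0,"hand":1}]}}

```text
clock: 8.1
eef_pos: [0.461, -0.4465, 0.1881]
tcp_rot: [[-0.86, -0.51, 0.004], [-0.51, 0.86, -0.006], [-0.001, -0.007, -1.0]]
force: [1.3, -3.5, 4.0]
finger_gap: 0.0001
```

{"name": "move_arm", "arguments": {"commands": [{"dx":0,"dy":0.1,"dz":0,"rx":0,"ry":0,"rz":0,"hand":1},{"dx":0,"dy":0.1,"dz":0,"rx":0,"ry":0,"rz":0,"hand":1}]}}

```text
clock: 8.35
eef_pos: [0.4593, -0.4433, 0.1862]
tcp_rot: [[-0.861, -0.509, 0.001], [-0.509, 0.861, -0.001], [-0.001, -0.001, -1.0]]
force: [0.3, -1.0, 1.7]
finger_gap: 0.0001
```

{"name": "move_arm", "arguments": {"commands": [{"dx":0,"dy":0.1,"dz":0,"rx":0,"ry":0,"rz":0,"hand":1},{"dx":0,"dy":0.1,"dz":0,"rx":0,"ry":0,"rz":0,"hand":1}]}}

```text
clock: 8.6
eef_pos: [0.4574, -0.4406, 0.1847]
tcp_rot: [[-0.861, -0.509, -0.002], [-0.509, 0.861, 0.002], [0.001, 0.003, -1.0]]
force: [-0.2, 0.0, 0.1]
finger_gap: -0.0002
```

```bash

python3 - <<'E'
from plan import *
f=cam('side');save({'img':cv2.resize(f['img'][150:400,240:460],None,fx=2.4,fy=2.4)},'side3.png')
f=cam('wrist');save(f,'wrist3.png')
o=telemetry.get_obs();print(o['eef_pos'],o['force'],o['clock'])
E
```

```text
[ 0.45746442 -0.44075513  0.18482099] [ 0.26913515 -0.46816162 -0.06430165] 8.7
```

View pics/side3.png

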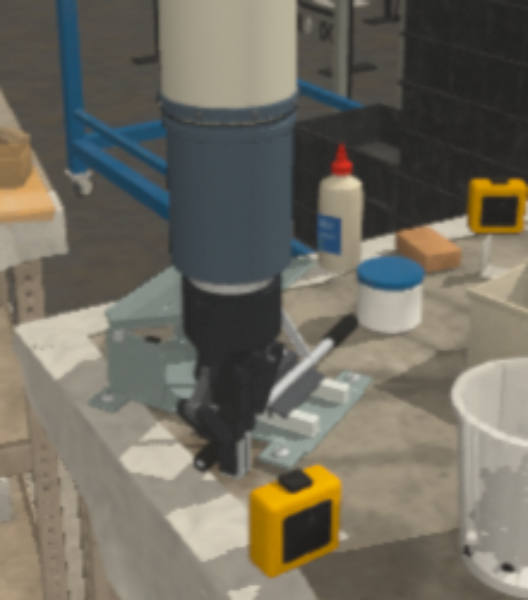

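View pics/wrist3.png

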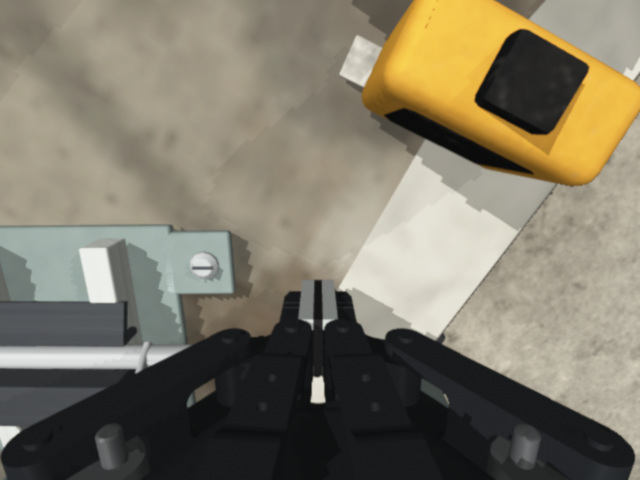

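{"name": "move_arm", "arguments": {"commands": [{"dx":0,"dy":-0.2,"dz":0,"rx":0,"ry":0,"rz":0,"hand":1},{"dx":0,"dy":-0.5,"dz":0,"rx":0,"ry":0,"rz":0,"hand":1},{"dx":0,"dy":-0.5,"dz":0,"rx":0,"ry":0,"rz":0,"hand":1},{"dx":0,"dy":-0.5,"dz":0,"rx":0,"ry":0,"rz":0,"hand":1},{"dx":0,"dy":0,"dz":0,"rx":0,"ry":0,"rz":0,"hand":1}]}}

```text
clock: 9.32
eef_pos: [0.4668, -0.4564, 0.1855]
tcp_rot: [[-0.861, -0.509, 0.0], [-0.509, 0.861, -0.0], [0.0, -0.0, -1.0]]
force: [0.7, -0.8, 0.4]
finger_gap: 0.0001
```

```bash

python3 - <<'E'
from plan import *
f=cam('side');save({'img':cv2.resize(f['img'][150:400,240:460],None,fx=2.4,fy=2.4)},'side4.png')
f=cam('wrist');save(f,'wrist4.png')
E
```

```text
(no output)
```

View pics/side4.png

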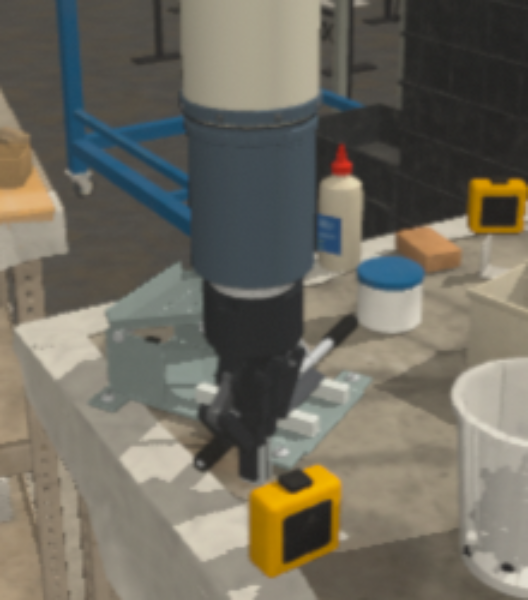

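View pics/wrist4.png

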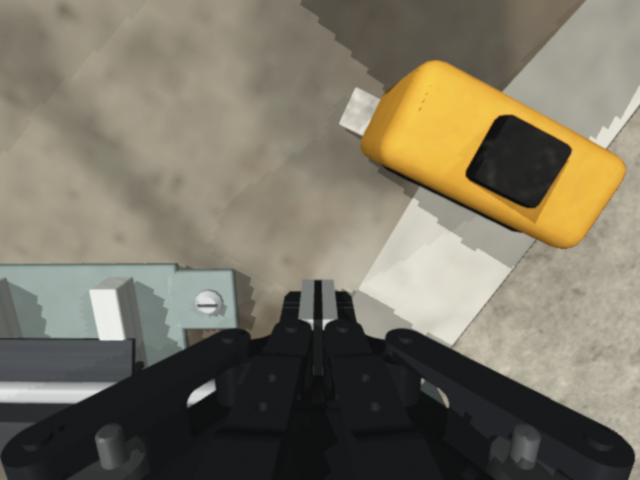

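{"name": "move_arm", "arguments": {"commands": [{"dx":0,"dy":0,"dz":-2,"rx":0,"ry":0,"rz":0,"hand":1},{"dx":0,"dy":0,"dz":-4,"rx":0,"ry":0,"rz":0,"hand":1},{"dx":0,"dy":0,"dz":-5,"rx":0,"ry":0,"rz":0,"hand":1},{"dx":0,"dy":0,"dz":-4,"rx":0,"ry":0,"rz":0,"hand":1}]}}

```text
clock: 9.93
eef_pos: [0.4665, -0.4559, 0.3381]
tcp_rot: [[-0.861, -0.509, 0.001], [-0.509, 0.861, -0.001], [-0.001, -0.002, -1.0]]
force: [0.2, -0.1, -0.2]
finger_gap: 0.0001
```

```bash

cat > tray.py <<'E'
from plan import *
import pickle
from scipy.optimize import least_squares
np.set_printoptions(precision=4,suppress=True)
F=pickle.load(open('F0.pkl','rb'));t=F['top'];s=F['side']
C=[(100+a/4,230+b/4) for a,b in [(320,85),(398,130),(298,268),(222,222)]]
for zz in (.042,.055):
    Q=np.array([atz(t,c,zz) for c in C]);print(Q[:,:2].tolist(),[np.linalg.norm(Q[i]-Q[(i+1)%4]) for i in range(4)])
def res(p):
    x,y,a,z=p
    c,s_=np.cos(a),np.sin(a)
    R=np.array([[c,-s_,0],[s_,c,0],[0,0,1]])
    L=[(.033,.065),(-.033,.065),(-.033,-.065),(.033,-.065)]
    P=[R@[u,v,.042]+[x,y,z] for u,v in L]
    r=[(proj(t,P)-np.array(ORD)).ravel()]
    return np.concatenate(r+[[ (z)*300 ]])
best=None
for k in range(4):
    ORD=[C[(k+i)%4] for i in range(4)]
    for sgn in (1,):
        for a0 in np.deg2rad([-150,-120,-60,-30,30,60,120,150]):
            r=least_squares(res,[.49,.36,a0,0.0])
            if best is None or r.cost<best[0]-1e-6: best=(r.cost,r.x,r.fun)
    ORD=ORD[::-1]
print(best,np.rad2deg(best[1][2]))
a=s['img'][180:270,170:290];save({'img':cv2.resize(a,None,fx=6,fy=6,interpolation=cv2.INTER_CUBIC)},'trs.png')
E
python3 tray.py
```

```text
[[0.5552041945967884, 0.35067762936115193], [0.5204502416611563, 0.28957678795654335], [0.4176481420352155, 0.35859281574026125], [0.452054961285476, 0.4176931842128301]] [np.float64(0.07029331451143318), np.float64(0.12382036899696582), np.float64(0.06838627614158783), np.float64(0.12300751572481186)]
[[0.5530676019784309, 0.3460862327072644], [0.5186631086565028, 0.28559977541239423], [0.4168947096311754, 0.35392182992483107], [0.45095555978300694, 0.41242792953899277]] [np.float64(0.069586497805413), np.float64(0.12257532448653212), np.float64(0.06769863517920972), np.float64(0.12177064465556955)]
(np.float64(947.6167431485659), array([ 0.4878,  0.3573, -2.1993, -0.0086]), array([ 19.4216,  11.474 , -16.8524, -12.2812, -19.3074, -12.103 ,
        16.5584,  12.3089,  -2.5703])) -126.01221204233521
```

View pics/trs.png

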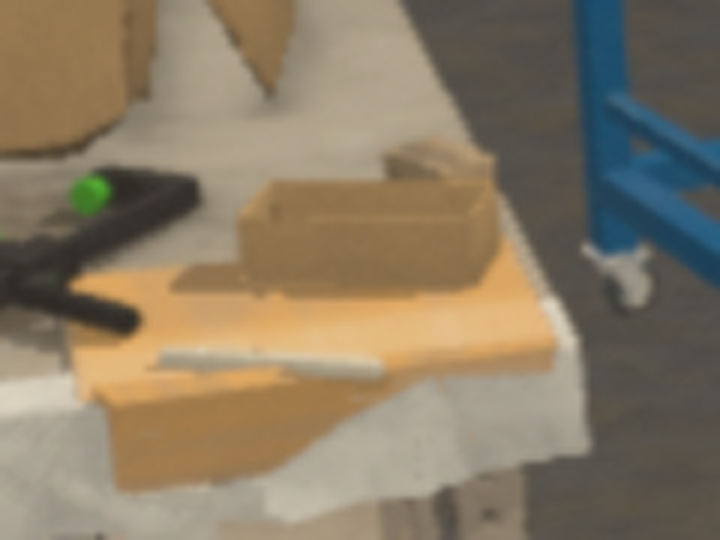

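```bash

python3 - <<'E'
import re
s=open('plan.py').read()
s=s.replace("            if abs(b)>0: r[a]=float(b)\n        for a,b in zip(['rx'","            r[a]=float(b)\n        for a,b in zip(['rx'").replace("            if abs(b)>0: r[a]=float(b)\n        if hand","            r[a]=float(b)\n        if hand")
open('plan.py','w').write(s)
E
python3 - <<'E'
from plan import *
np.set_printoptions(precision=4,suppress=True)
o=telemetry.get_obs();print(o['eef_pos'])
p,R=plan(o['eef_pos'],o['tcp_rot'],[.487,.354,.33],Rtool(-123.4),16,-1,1)
E
```

```text
[ 0.4665 -0.4559  0.3381]
end [0.4872 0.3542 0.3303] left [-0.0002 -0.0002 -0.0003]
[{"dx": -2.7, "dy": 4.3, "dz": 0.0, "rx": -0.0, "ry": 0.0, "rz": -0.028, "hand": -1}, {"dx": -2.8, "dy": 4.2, "dz": 0.0, "rx": -0.0, "ry": 0.0, "rz": -0.028, "hand": -1}, {"dx": -2.9, "dy": 4.1, "dz": 0.1, "rx": -0.0, "ry": 0.0, "rz": -0.028, "hand": -1}, {"dx": -3.0, "dy": 4.1, "dz": 0.0, "rx": -0.0, "ry": 0.0, "rz": -0.028, "hand": -1}, {"dx": -3.2, "dy": 4.0, "dz": 0.1, "rx": -0.0, "ry": 0.0, "rz": -0.028, "hand": -1}, {"dx": -3.3, "dy": 3.9, "dz": 0.0, "rx": -0.0, "ry": 0.0, "rz": -0.029, "hand": -1}, {"dx": -3.4, "dy": 3.8, "dz": 0.1, "rx": -0.0, "ry": -0.0, "rz": -0.028, "hand": -1}, {"dx": -3.5, "dy": 3.7, "dz": 0.0, "rx": -0.0, "ry": -0.0, "rz": -0.029, "hand": -1}]
[{"dx": -3.6, "dy": 3.6, "dz": 0.1, "rx": -0.0, "ry": -0.0, "rz": -0.028, "hand": -1}, {"dx": -3.7, "dy": 3.5, "dz": 0.0, "rx": -0.0, "ry": -0.0, "rz": -0.029, "hand": -1}, {"dx": -3.8, "dy": 3.3, "dz": 0.1, "rx": -0.0, "ry": -0.0, "rz": -0.028, "hand": -1}, {"dx": -3.8, "dy": 3.3, "dz": 0.0, "rx": -0.0, "ry": -0.0, "rz": -0.029, "hand": -1}, {"dx": -3.9, "dy": 3.1, "dz": 0.1, "rx": -0.0, "ry": -0.0, "rz": -0.028, "hand": -1}, {"dx": -4.0, "dy": 3.0, "dz": 0.0, "rx": -0.001, "ry": -0.0, "rz": -0.029, "hand": -1}, {"dx": -4.1, "dy": 2.9, "dz": 0.1, "rx": -0.0, "ry": -0.0, "rz": -0.028, "hand": -1}, {"dx": -4.3, "dy": 2.8, "dz": 0.0, "rx": -0.001, "ry": -0.0, "rz": -0.029, "hand": -1}]
```

{"name": "move_arm", "arguments": {"commands": [{"dx":-2.7,"dy":4.3,"dz":-1.0,"rx":0,"ry":0,"rz":-0.028,"hand":1},{"dx":-2.8,"dy":4.2,"dz":-1.0,"rx":0,"ry":0,"rz":-0.028,"hand":1},{"dx":-2.9,"dy":4.1,"dz":0,"rx":0,"ry":0,"rz":-0.028,"hand":1},{"dx":-3.0,"dy":4.1,"dz":0,"rx":0,"ry":0,"rz":-0.028,"hand":1},{"dx":-3.2,"dy":4.0,"dz":0,"rx":0,"ry":0,"rz":-0.028,"hand":1},{"dx":-3.3,"dy":3.9,"dz":0,"rx":0,"ry":0,"rz":-0.029,"hand":1},{"dx":-3.4,"dy":3.8,"dz":0.1,"rx":0,"ry":0,"rz":-0.028,"hand":-1},{"dx":-3.5,"dy":3.7,"dz":0,"rx":0,"ry":0,"rz":-0.029,"hand":-1}]}}

```text
clock: 10.92
eef_pos: [0.4764, -0.048, 0.3549]
tcp_rot: [[-0.724, -0.69, 0.0], [-0.69, 0.724, 0.0], [-0.0, -0.0, -1.0]]
force: [1.3, 0.2, -1.1]
finger_gap: 0.0358
```

{"name": "move_arm", "arguments": {"commands": [{"dx":-3.6,"dy":3.6,"dz":0.5,"rx":0,"ry":0,"rz":-0.028,"hand":-1},{"dx":-3.7,"dy":3.5,"dz":0.5,"rx":0,"ry":0,"rz":-0.029,"hand":-1},{"dx":-3.8,"dy":3.3,"dz":0.5,"rx":0,"ry":0,"rz":-0.028,"hand":-1},{"dx":-3.8,"dy":3.3,"dz":0.5,"rx":0,"ry":0,"rz":-0.029,"hand":-1},{"dx":-3.9,"dy":3.1,"dz":0.3,"rx":0,"ry":0,"rz":-0.028,"hand":-1},{"dx":-4.0,"dy":3.0,"dz":0.2,"rx":0,"ry":0,"rz":-0.029,"hand":-1},{"dx":-4.1,"dy":2.9,"dz":0.1,"rx":0,"ry":0,"rz":-0.028,"hand":-1},{"dx":-4.3,"dy":2.8,"dz":0.1,"rx":0,"ry":0,"rz":-0.029,"hand":-1}]}}

```text
clock: 11.92
eef_pos: [0.4871, 0.3556, 0.3279]
tcp_rot: [[-0.549, -0.836, 0.0], [-0.836, 0.549, 0.0], [-0.0, -0.0, -1.0]]
force: [0.7, 0.5, -0.3]
finger_gap: 0.0851
```

{"name": "move_arm", "arguments": {"commands": [{"dx":0,"dy":0,"dz":0,"rx":0,"ry":0,"rz":0,"hand":-1},{"dx":0,"dy":0,"dz":0,"rx":0,"ry":0,"rz":0,"hand":-1}]}}

```text
clock: 12.18
eef_pos: [0.4873, 0.3539, 0.3275]
tcp_rot: [[-0.55, -0.835, -0.0], [-0.835, 0.55, -0.0], [0.001, 0.0, -1.0]]
force: [-0.8, -0.9, 1.1]
finger_gap: 0.0853
```

```bash

python3 - <<'E'
from plan import *
import pickle
np.set_printoptions(precision=4,suppress=True)
o=telemetry.get_obs();print(o['eef_pos'],o['finger_gap'])
F={}
for n in ['side','top','wrist']:
    F[n]=cam(n)
pickle.dump((F,o),open('F1.pkl','wb'))
save(F['wrist'],'wrist5.png')
a=F['side']['img'];save({'img':cv2.resize(a[220:370,260:440],None,fx=4,fy=4,interpolation=cv2.INTER_CUBIC)},'side5.png')
a=F['top']['img'];save({'img':cv2.resize(a[190:320,330:490],None,fx=4,fy=4,interpolation=cv2.INTER_CUBIC)},'top5.png')
for n in F:
  for l in ['kraft_tray','plate_lip','grip_left','grip_right']:
    print(n,l,[(np.round(x['location'],1),round(x['conf'],2)) for x in nets.mark_of(n,l)[:2]])
E
```

```text
[0.4873 0.3539 0.3275] 0.08529577852190612
side kraft_tray [(array([234.2, 225.6]), 0.82)]
side plate_lip [(array([306.2, 277.1]), 0.87)]
side grip_left [(array([380. , 287.4]), 0.59)]
side grip_right []
top kraft_tray [(array([182.8, 274.1]), 0.59), (array([374.6, 274.3]), 0.59)]
top plate_lip [(array([373.9, 275.2]), 0.75)]
top grip_left [(array([393.6, 220.3]), 0.59)]
top grip_right [(array([434.2, 282.7]), 0.6)]
wrist kraft_tray [(array([309.8, 220.3]), 0.75)]
wrist plate_lip []
wrist grip_left []
wrist grip_right []
```

View pics/wrist5.png

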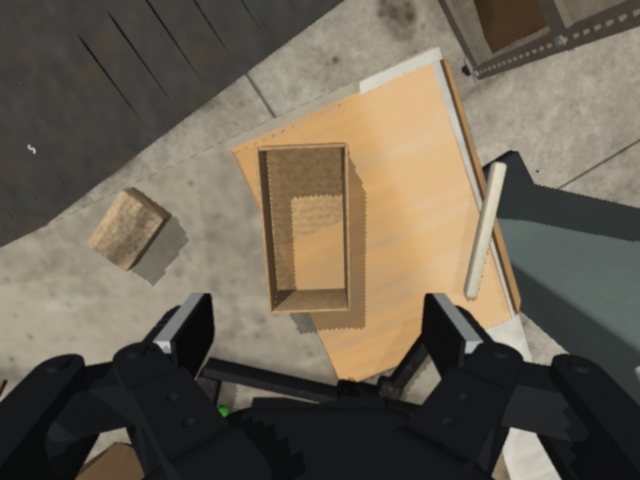

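View pics/side5.png

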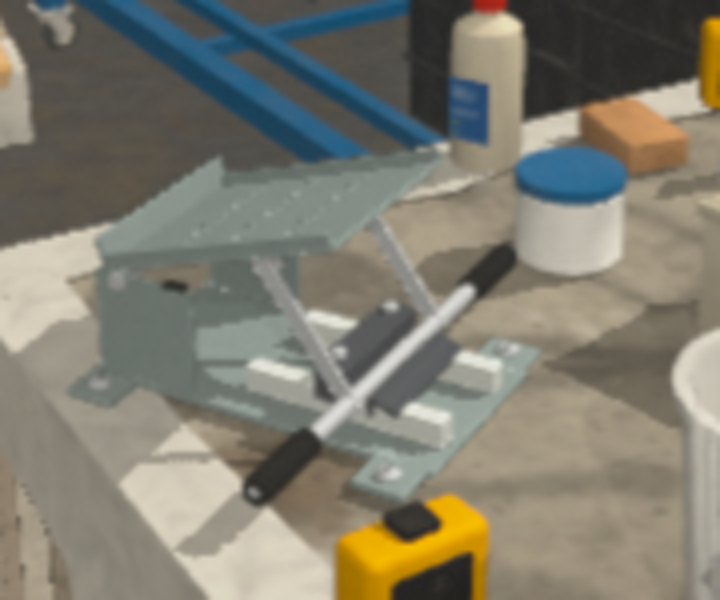

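View pics/top5.png

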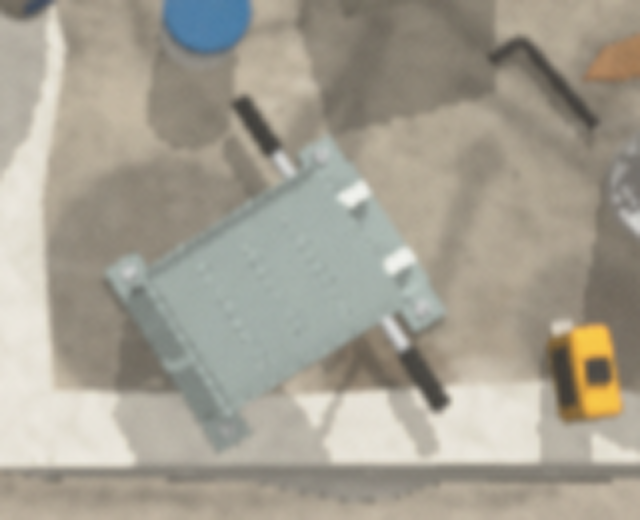

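```bash

python3 - <<'E'
from plan import *
import pickle
F,o=pickle.load(open('F1.pkl','rb'))
a=F['wrist']['img'][130:330,240:380];save({'img':cv2.resize(a,None,fx=3,fy=3,interpolation=cv2.INTER_CUBIC)},'tr6.png')
E
```

```text
(no output)
```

View pics/tr6.png

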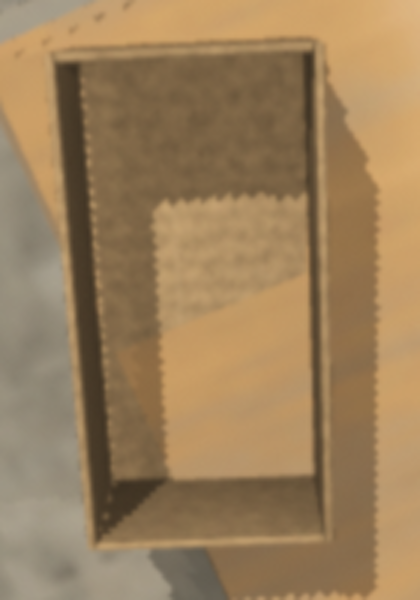

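```bash

python3 - <<'E'
from plan import *
import pickle
from scipy.optimize import least_squares
np.set_printoptions(precision=4,suppress=True)
F,o=pickle.load(open('F1.pkl','rb'));w=F['wrist'];t=F['top'];s=F['side']
Wc=np.array([(257.7,147.3),(348.3,143.3),(349.3,310),(271,312.3)])
for zz in (.042,.05,.06):
    Q=np.array([atz(w,c,zz) for c in Wc]);print(zz,[round(float(np.linalg.norm(Q[i]-Q[(i+1)%4])),4) for i in range(4)],Q.mean(0))
e=Q[0]+Q[1]-Q[2]-Q[3];a0=np.arctan2(e[1],e[0])-np.pi/2;print(np.rad2deg(a0))
Tc=np.array([(100+a/4,230+b/4) for a,b in [(320,85),(398,130),(298,268),(222,222)]])
def P(p):
    x,y,a,z=p;c,q=np.cos(a),np.sin(a)
    L=[(-.033,.065),(.033,.065),(.033,-.065),(-.033,-.065)]
    return np.array([[c*u-q*v+x,q*u+c*v+y,z+.042] for u,v in L])
for use in ('w','wt'):
    f=lambda p:np.concatenate([(proj(w,P(p))-Wc).ravel()]+([(proj(t,P(p))-Tc).ravel()] if 't' in use else []))
    r=least_squares(f,[.487,.354,a0,0.]);print(use,r.x,np.rad2deg(r.x[2]),r.fun.reshape(-1,2))
x=r.x
R=o['tcp_rot'];print('tool frame',R.T@(np.array([x[0],x[1],x[3]])-o['eef_pos']))
print('side marks',proj(s,[x[0],x[1],x[3]]),proj(t,[x[0],x[1],x[3]]))
E
```

```text
0.042 [0.0638, 0.1296, 0.063, 0.129] [0.4904 0.3612 0.042 ]
0.05 [0.0618, 0.1256, 0.061, 0.1249] [0.4922 0.3597 0.05  ]
0.06 [0.0593, 0.1205, 0.0585, 0.1199] [0.4943 0.3579 0.06  ]
-121.50995234576689
w [ 0.4898  0.3617 -2.1197 -0.0033] -121.44726114178006 [[-1.0498  0.2302]
 [ 0.9076  0.9106]
 [ 1.4466 -0.7727]
 [-1.2924 -0.5304]]
wt [ 0.4894  0.3616 -2.1201 -0.005 ] -121.47424799982782 [[-0.1797  0.4894]
 [ 1.1703  1.2387]
 [ 1.5933 -1.4411]
 [-0.6802 -1.2452]
 [-0.9779 -1.9421]
 [-2.6535 -2.0932]
 [-2.3662  0.4298]
 [-1.3477  0.4467]]
tool frame [-0.0078  0.0024  0.3325]
side marks [[232.1771 226.6574]] [[180.3801 274.5979]]
```

{"name": "move_arm", "arguments": {"commands": [{"dx":-0.8,"dy":0.2,"dz":2,"rx":0,"ry":0,"rz":-0.033,"hand":-1},{"dx":0,"dy":0,"dz":4,"rx":0,"ry":0,"rz":0,"hand":-1},{"dx":0,"dy":0,"dz":3,"rx":0,"ry":0,"rz":0,"hand":-1},{"dx":0,"dy":0,"dz":0,"rx":0,"ry":0,"rz":0,"hand":-1}]}}

```text
clock: 13.42
eef_pos: [0.4896, 0.3612, 0.2353]
tcp_rot: [[-0.523, -0.853, -0.004], [-0.853, 0.523, -0.004], [0.006, 0.001, -1.0]]
force: [-0.2, 0.1, 0.4]
finger_gap: 0.0857
```

```bash

python3 - <<'E'
from plan import *
o=telemetry.get_obs();print(o['eef_pos'],o['tcp_rot'],o['force'])
f=cam('wrist');save(f,'wrist7.png')
E
```

```text
[0.48958742 0.36119164 0.23526103] [[-0.52267583 -0.85252263 -0.00389185]
 [-0.85251368  0.52268898 -0.00408117]
 [ 0.00551351  0.00118473 -0.9999841 ]] [-0.196448    0.07525219  0.40822632]
```

View pics/wrist7.png

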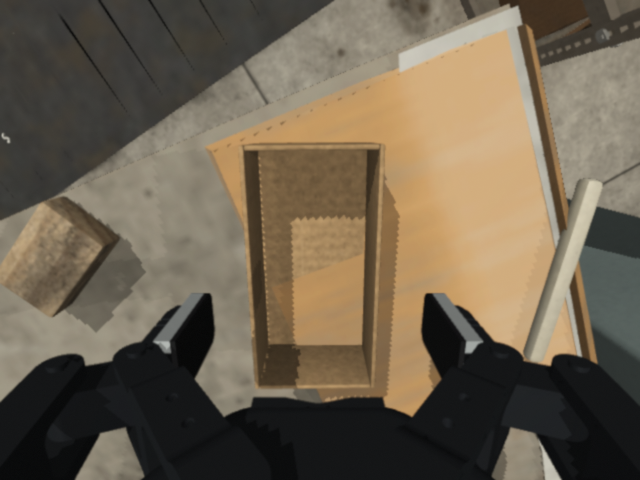

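{"name": "move_arm", "arguments": {"commands": [{"dx":0,"dy":0,"dz":2.5,"rx":0,"ry":0,"rz":0,"hand":-1},{"dx":0,"dy":0,"dz":2.0,"rx":0,"ry":0,"rz":0,"hand":-1},{"dx":0,"dy":0,"dz":1.2,"rx":0,"ry":0,"rz":0,"hand":-1},{"dx":0,"dy":0,"dz":0,"rx":0,"ry":0,"rz":0,"hand":-1}]}}

```text
clock: 13.98
eef_pos: [0.4904, 0.362, 0.1811]
tcp_rot: [[-0.522, -0.853, 0.0], [-0.853, 0.522, 0.0], [-0.0, -0.0, -1.0]]
force: [-0.3, 0.2, -0.1]
finger_gap: 0.0855
```

```bash

python3 - <<'E'
from plan import *
o=telemetry.get_obs();print(o['eef_pos'],o['force'])
f=cam('wrist');save(f,'wrist8.png')
f=cam('side');save({'img':cv2.resize(f['img'][150:270,150:290],None,fx=5,fy=5)},'side8.png')
E
```

```text
[0.49043267 0.36199535 0.18110031] [-0.28380671  0.18037532 -0.12104372]
```

View pics/wrist8.png

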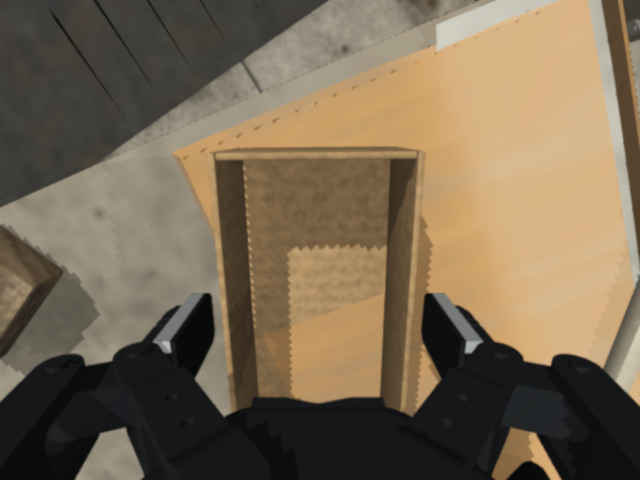

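View pics/side8.png

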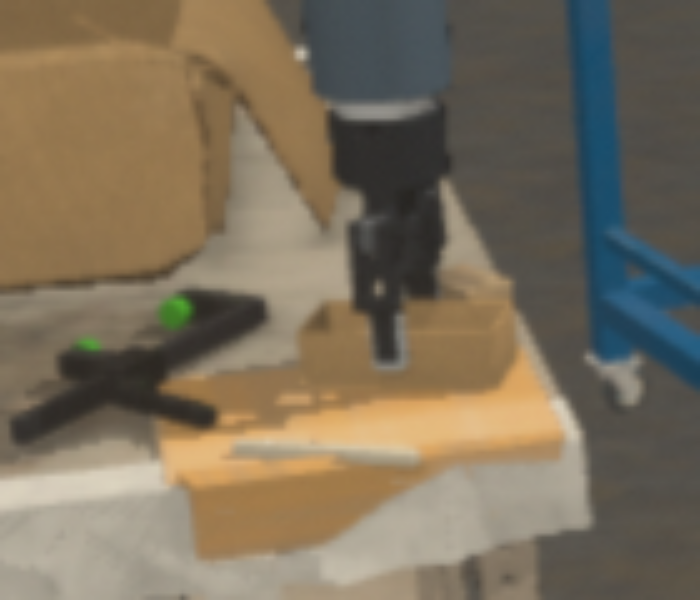

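{"name": "move_arm", "arguments": {"commands": [{"dx":0,"dy":0,"dz":0.3,"rx":0,"ry":0,"rz":0,"hand":0},{"dx":0,"dy":0,"dz":0,"rx":0,"ry":0,"rz":0,"hand":1},{"dx":0,"dy":0,"dz":0,"rx":0,"ry":0,"rz":0,"hand":1},{"dx":0,"dy":0,"dz":0,"rx":0,"ry":0,"rz":0,"hand":1},{"dx":0,"dy":0,"dz":0,"rx":0,"ry":0,"rz":0,"hand":1}], "newtons": 25}}

```text
clock: 14.7
eef_pos: [0.4905, 0.3621, 0.1784]
tcp_rot: [[-0.522, -0.853, 0.001], [-0.853, 0.522, 0.001], [-0.001, -0.0, -1.0]]
force: [-0.7, 1.3, 5.4]
finger_gap: 0.0656
```

```bash

cat > fit2.py <<'E'
from plan import *
import pickle
from scipy.optimize import least_squares
np.set_printoptions(precision=4,suppress=True)
F,o=pickle.load(open('F1.pkl','rb'));t=F['top'];s=F['side']
# plate face corners after tilt + grips. side crop x4 off (260,220); top crop x4 off(330,190)
S=lambda a,b:(260+a/4,220+b/4)
T=lambda a,b:(330+a/4,190+b/4)
obs=[(s,'lip',(306.2,277.1),.4),(t,'lip',(373.9,275.2),.4),
 (s,'gl',S(492,270),1),(s,'gr',S(283,467),1),(t,'gl',T(258,126),1),(t,'gr',T(427,378),1),
 (s,'bl',S(440,152),.7),(s,'br',S(332,250),.7),(s,'lf',S(221,158),.5),(s,'rf',S(99,245),.5)]
def Rz(a): c,q=np.cos(a),np.sin(a);return np.array([[c,-q,0],[q,c,0],[0,0,1]])
def Ry(a): c,q=np.cos(a),np.sin(a);return np.array([[c,0,q],[0,1,0],[-q,0,c]])
LX=-.080
def pts(p):
    x,y,a,tilt,bx=p;R=Rz(a);h=np.array([-.08,0,.065]);Rp=Ry(-tilt)
    pl=lambda v:h+Rp@(np.array(v)-h)
    D={'gl':(bx,.114,.025),'gr':(bx,-.114,.025),'lip':pl((LX,0,.075)),'bl':pl((LX+.146,.060,.081)),'br':pl((LX+.146,-.060,.081)),
       'lf':pl((LX-.004,.060,.091)),'rf':pl((LX-.004,-.060,.091))}
    return {k:R@np.array(v)+[x,y,0] for k,v in D.items()},R@Rp
def res(p):
    P,_=pts(p);return np.concatenate([w*(proj(f,P[k])[0]-np.array(px)) for f,k,px,w in obs])
r=least_squares(res,[.522,-.314,np.deg2rad(-59.4),.4,.055])
if __name__=='__main__':
    print(r.x,np.rad2deg(r.x[2]));P,Rp=pts(r.x)
    for (f,k,px,w),e in zip(obs,r.fun.reshape(-1,2)):print(k,'s' if f is s else 't',e/w)
    print('lip',P['lip'],P['gl'],P['gr']);print(Rp)
    for n,f,off in (('s',s,(260,220)),('t',t,(330,190))):
        im=cv2.resize(cv2.cvtColor(f['img'],cv2.COLOR_RGB2BGR),None,fx=4,fy=4,interpolation=cv2.INTER_CUBIC)
        L=P['lip'];W=lambda v:L+Rp@np.array(v)
        for v,c in (([(0,.057,0),(.146,.057,0),(.146,-.057,0),(0,-.057,0)],(255,0,0)),([(0,.033,0),(.13,.033,0),(.13,-.033,0),(0,-.033,0)],(0,0,255)),([(-.002,.06,.016),(-.002,-.06,.016)],(0,255,0))):
            cv2.polylines(im,[(proj(f,[W(i) for i in v])*4).astype(int).reshape(-1,1,2)],True,c,1)
        im=im[off[1]*4:off[1]*4+560,off[0]*4:off[0]*4+720];cv2.imwrite('pics/fit2_%s.png'%n,im)
E
python3 fit2.py
```

```text
[ 0.5208 -0.3123 -1.0311  0.2822  0.0584] -59.07945657956208
lip s [-3.0889 -1.733 ]
lip t [ 3.4501 -0.8174]
gl s [-0.51    1.1894]
gr s [0.2284 0.4252]
gl t [-0.033  -0.5267]
gr t [-0.6751 -0.1774]
bl s [1.171  0.9686]
br s [ 0.1784 -1.2661]
lf s [-0.7126 -0.4566]
rf s [-1.123  -1.7779]
lip [ 0.4782 -0.2413  0.0746] [ 0.6486 -0.3039  0.025 ] [ 0.453 -0.421  0.025]
[[ 0.4935  0.8579 -0.1431]
 [-0.824   0.5138  0.2389]
 [ 0.2785  0.      0.9605]]
```

View pics/fit2_s.png

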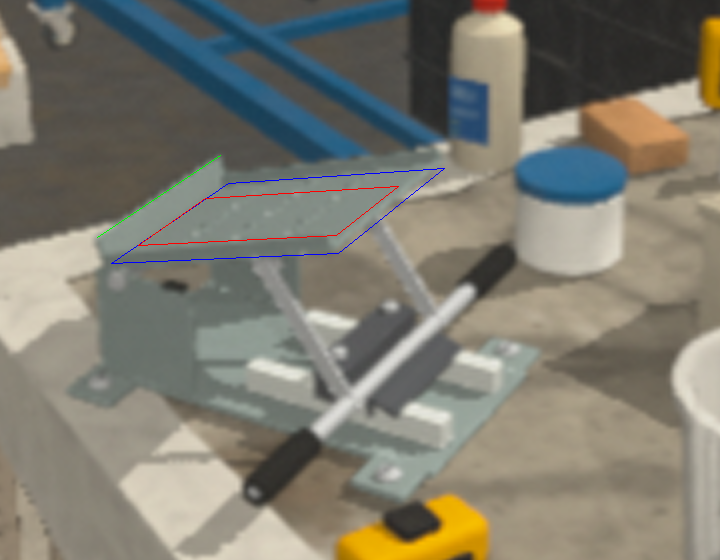

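View pics/fit2_t.png

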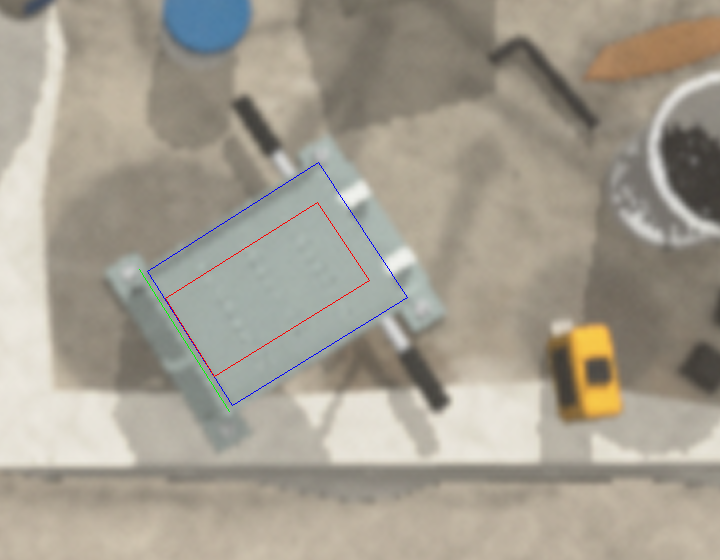

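```bash

cat > fit3.py <<'E'
import fit2
from fit2 import *
from scipy.optimize import brentq
def tl(bx): return brentq(lambda t:(-.08+.09*np.cos(t)-bx)**2+(.065+.09*np.sin(t)-.025)**2-.085**2,0.0,1.0)
def p5(p): return [p[0],p[1],p[2],tl(p[3]),p[3]]
def rs(p):
    fit2.LX=p[4];return np.concatenate([res(p5(p)),[(p[3]-.056)*500,(p[4]+.078)*300]])
r=least_squares(rs,[.522,-.314,np.deg2rad(-59.4),.056,-.078])
fit2.LX=r.x[4];P,Rp=pts(p5(r.x))
if __name__=='__main__':
    print(r.x,'tilt',tl(r.x[3]),np.rad2deg(r.x[2]))
    for (f,k,px,w),e in zip(obs,r.fun[:-2].reshape(-1,2)):print(k,'s' if f is s else 't',e/w)
    print('lip',P['lip']);print(Rp)
    for n,f,off in (('s',s,(260,220)),('t',t,(330,190))):
        im=cv2.resize(cv2.cvtColor(f['img'],cv2.COLOR_RGB2BGR),None,fx=4,fy=4,interpolation=cv2.INTER_CUBIC)
        L=P['lip'];W=lambda v:L+Rp@np.array(v)
        for v,c in (([(0,.057,0),(.146,.057,0),(.146,-.057,0),(0,-.057,0)],(255,0,0)),([(0,.033,0),(.13,.033,0),(.13,-.033,0),(0,-.033,0)],(0,0,255)),([(-.002,.06,.016),(-.002,-.06,.016)],(0,255,0)),([(0,.06,.006),(.146,.06,.006),(.146,-.06,.006),(0,-.06,.006)],(0,255,255))):
            cv2.polylines(im,[(proj(f,[W(i) for i in v])*4).astype(int).reshape(-1,1,2)],True,c,1)
        im=im[off[1]*4:off[1]*4+300,off[0]*4:off[0]*4+520];cv2.imwrite('pics/fit3_%s.png'%n,cv2.resize(im,None,fx=1.5,fy=1.5))
E
python3 fit3.py
```

```text
[ 0.5207 -0.3133 -1.0312  0.058  -0.0796] tilt 0.30572161326873554 -59.08095421071936
lip s [-2.8789 -1.5623]
lip t [ 3.834  -0.8246]
gl s [-0.4537  1.3311]
gr s [0.2568 0.6275]
gl t [ 0.1797 -0.443 ]
gr t [-0.4548 -0.0865]
bl s [ 0.9924 -0.3542]
br s [-0.0663 -2.686 ]
lf s [-0.618  -0.2569]
rf s [-1.042  -1.5461]
lip [ 0.4782 -0.2424  0.0747]
[[ 0.49    0.8579 -0.1547]
 [-0.8181  0.5138  0.2582]
 [ 0.301   0.      0.9536]]
```

View pics/fit3_s.png

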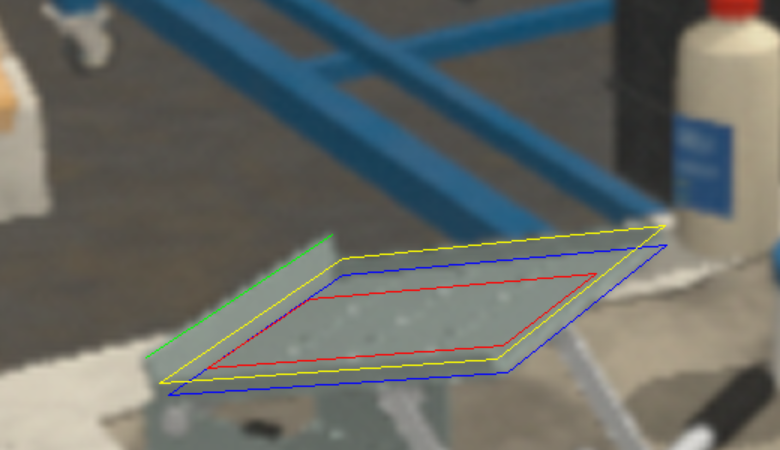

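View pics/fit3_t.png

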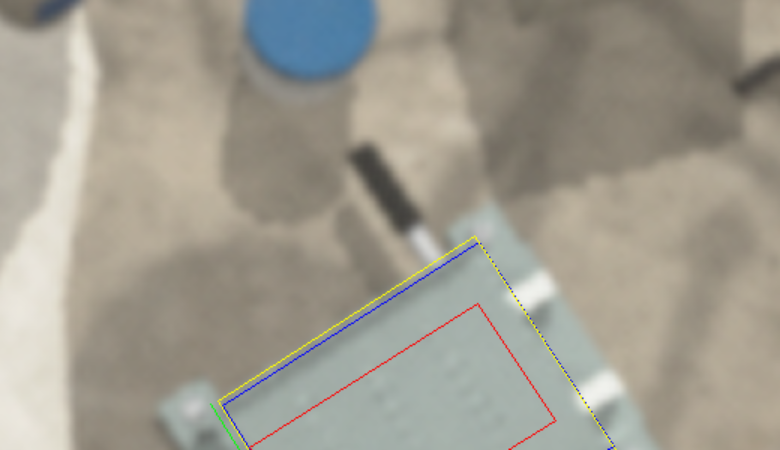

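{"name": "move_arm", "arguments": {"commands": [{"dx":0,"dy":0,"dz":-1,"rx":0,"ry":0,"rz":0,"hand":1},{"dx":0,"dy":0,"dz":-3,"rx":0,"ry":0,"rz":0,"hand":1},{"dx":0,"dy":0,"dz":-5,"rx":0,"ry":0,"rz":0,"hand":1},{"dx":0,"dy":0,"dz":-5,"rx":0,"ry":0,"rz":0,"hand":1},{"dx":0,"dy":0,"dz":-4,"rx":0,"ry":0,"rz":0,"hand":1},{"dx":0,"dy":0,"dz":0,"rx":0,"ry":0,"rz":0,"hand":1}]}}

```text
clock: 15.45
eef_pos: [0.4906, 0.3619, 0.3617]
tcp_rot: [[-0.522, -0.853, 0.005], [-0.853, 0.522, 0.005], [-0.006, -0.002, -1.0]]
force: [0.2, 0.9, -0.6]
finger_gap: 0.0659
```

```bash

cat > place.py <<'E'
from fit3 import *
def RP(a,t):
    return Rz(a)@Ry(-t)
A=np.deg2rad(-59.1);TI=.312
Rpl=RP(A,TI);LIP=np.array([.4790,-.2425,.0747])
def tcp(ux,uy,uz,h=.1784): return LIP+Rpl@np.array([ux,uy,uz])+Rpl[:,2]*h
TR=np.c_[-Rpl[:,1],-Rpl[:,0],-Rpl[:,2]]
E
python3 - <<'E'
from place import *
o=telemetry.get_obs();print(o['eef_pos'],o['finger_gap'],o['force'])
f=cam('wrist');save(f,'wrist9.png')
tp=tcp(.075,0,.07);print(tp)
plan(o['eef_pos'],o['tcp_rot'],tp,TR,16,1,1)
E
```

```text
[0.4906 0.3619 0.3617] 0.06590695476145256 [ 0.2115  0.9227 -0.647 ]
[ 0.4765 -0.2383  0.3341]
end [ 0.4763 -0.2382  0.3339] left [ 0.0002 -0.0001  0.0002]
[{"dx": 3.2, "dy": -1.9, "dz": 0.2, "rx": 0.019, "ry": 0.005, "rz": 0.03, "hand": 1}, {"dx": 3.2, "dy": -2.0, "dz": 0.2, "rx": 0.019, "ry": 0.005, "rz": 0.03, "hand": 1}, {"dx": 3.1, "dy": -2.1, "dz": 0.3, "rx": 0.019, "ry": 0.005, "rz": 0.03, "hand": 1}, {"dx": 3.1, "dy": -2.2, "dz": 0.3, "rx": 0.019, "ry": 0.005, "rz": 0.03, "hand": 1}, {"dx": 3.0, "dy": -2.2, "dz": 0.4, "rx": 0.019, "ry": 0.005, "rz": 0.03, "hand": 1}, {"dx": 2.9, "dy": -2.3, "dz": 0.4, "rx": 0.019, "ry": 0.005, "rz": 0.03, "hand": 1}, {"dx": 2.9, "dy": -2.4, "dz": 0.5, "rx": 0.019, "ry": 0.005, "rz": 0.03, "hand": 1}, {"dx": 2.8, "dy": -2.5, "dz": 0.5, "rx": 0.019, "ry": 0.005, "rz": 0.03, "hand": 1}]
[{"dx": 2.7, "dy": -2.5, "dz": 0.6, "rx": 0.019, "ry": 0.005, "rz": 0.03, "hand": 1}, {"dx": 2.6, "dy": -2.6, "dz": 0.7, "rx": 0.019, "ry": 0.005, "rz": 0.03, "hand": 1}, {"dx": 2.5, "dy": -2.7, "dz": 0.7, "rx": 0.019, "ry": 0.005, "rz": 0.029, "hand": 1}, {"dx": 2.5, "dy": -2.7, "dz": 0.8, "rx": 0.019, "ry": 0.005, "rz": 0.03, "hand": 1}, {"dx": 2.4, "dy": -2.8, "dz": 0.9, "rx": 0.02, "ry": 0.005, "rz": 0.029, "hand": 1}, {"dx": 2.3, "dy": -2.8, "dz": 0.9, "rx": 0.019, "ry": 0.005, "rz": 0.03, "hand": 1}, {"dx": 2.1, "dy": -2.9, "dz": 1.0, "rx": 0.02, "ry": 0.006, "rz": 0.029, "hand": 1}, {"dx": 2.1, "dy": -2.9, "dz": 1.1, "rx": 0.019, "ry": 0.005, "rz": 0.03, "hand": 1}]
```

View pics/wrist9.png

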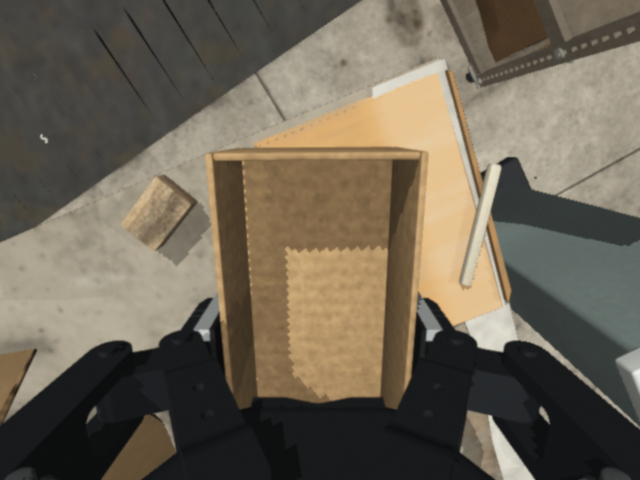

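{"name": "move_arm", "arguments": {"commands": [{"dx":3.2,"dy":-1.9,"dz":0.2,"rx":0.019,"ry":0.005,"rz":0.03,"hand":1},{"dx":3.2,"dy":-2.0,"dz":0.2,"rx":0.019,"ry":0.005,"rz":0.03,"hand":1},{"dx":3.1,"dy":-2.1,"dz":0.3,"rx":0.019,"ry":0.005,"rz":0.03,"hand":1},{"dx":3.1,"dy":-2.2,"dz":0.3,"rx":0.019,"ry":0.005,"rz":0.03,"hand":1},{"dx":3.0,"dy":-2.2,"dz":0.4,"rx":0.019,"ry":0.005,"rz":0.03,"hand":1},{"dx":2.9,"dy":-2.3,"dz":0.4,"rx":0.019,"ry":0.005,"rz":0.03,"hand":1},{"dx":2.9,"dy":-2.4,"dz":0.5,"rx":0.019,"ry":0.005,"rz":0.03,"hand":1},{"dx":2.8,"dy":-2.5,"dz":0.5,"rx":0.019,"ry":0.005,"rz":0.03,"hand":1}]}}

```text
clock: 16.5
eef_pos: [0.4826, 0.0595, 0.3436]
tcp_rot: [[-0.712, -0.696, 0.09], [-0.701, 0.701, -0.127], [0.025, -0.154, -0.988]]
force: [-0.3, 0.0, -0.2]
finger_gap: 0.0656
```

{"name": "move_arm", "arguments": {"commands": [{"dx":2.7,"dy":-2.5,"dz":0.6,"rx":0.019,"ry":0.005,"rz":0.03,"hand":1},{"dx":2.6,"dy":-2.6,"dz":0.7,"rx":0.019,"ry":0.005,"rz":0.03,"hand":1},{"dx":2.5,"dy":-2.7,"dz":0.7,"rx":0.019,"ry":0.005,"rz":0.029,"hand":1},{"dx":2.5,"dy":-2.7,"dz":0.8,"rx":0.019,"ry":0.005,"rz":0.03,"hand":1},{"dx":2.4,"dy":-2.8,"dz":0.9,"rx":0.02,"ry":0.005,"rz":0.029,"hand":1},{"dx":2.3,"dy":-2.8,"dz":0.9,"rx":0.019,"ry":0.005,"rz":0.03,"hand":1},{"dx":2.1,"dy":-2.9,"dz":1.0,"rx":0.02,"ry":0.006,"rz":0.029,"hand":1},{"dx":2.1,"dy":-2.9,"dz":1.1,"rx":0.019,"ry":0.005,"rz":0.03,"hand":1}]}}

```text
clock: 17.5
eef_pos: [0.4749, -0.2395, 0.3309]
tcp_rot: [[-0.859, -0.49, 0.15], [-0.512, 0.816, -0.267], [0.009, -0.306, -0.952]]
force: [0.3, 0.4, 0.1]
finger_gap: 0.0655
```

{"name": "move_arm", "arguments": {"commands": [{"dx":0,"dy":0,"dz":0,"rx":0,"ry":0,"rz":0,"hand":1},{"dx":0,"dy":0,"dz":0,"rx":0,"ry":0,"rz":0,"hand":1}]}}

```text
clock: 17.75
eef_pos: [0.4753, -0.2383, 0.3315]
tcp_rot: [[-0.858, -0.49, 0.151], [-0.513, 0.816, -0.267], [0.008, -0.306, -0.952]]
force: [0.0, 0.7, -0.1]
finger_gap: 0.0658
```

```bash

python3 - <<'E'
from place import *
o=telemetry.get_obs();print(o['eef_pos'],o['finger_gap'],o['force'])
print(Ro.from_matrix(o['tcp_rot'].T@TR).as_rotvec(), Rpl.T@(o['eef_pos']-tcp(.065,0,0)))
F={n:cam(n) for n in ['side','top','wrist']}
pickle.dump((F,o),open('F2.pkl','wb'))
f=F['wrist'];save(f,'wrist10.png')
R=o['tcp_rot'];T=o['eef_pos']
# far rim in tool frame
for px in [(207,153),(427,152)]:
    c,d=ray(f,px);c=R.T@(c-T);d=R.T@d; print(c+d*(.136-c[2])/d[2])
for n,f,off in (('s',F['side'],(260,190)),('t',F['top'],(330,190))):
    im=cv2.resize(cv2.cvtColor(f['img'],cv2.COLOR_RGB2BGR),None,fx=4,fy=4,interpolation=cv2.INTER_CUBIC)
    W=lambda v:T+R@np.array(v)
    for z in (.1784,.1364):
        cv2.polylines(im,[(proj(f,[W((a,b,z)) for a,b in ((.033,.065),(-.033,.065),(-.033,-.065),(.033,-.065))])*4).astype(int).reshape(-1,1,2)],True,(0,0,255),1)
    im=im[off[1]*4:off[1]*4+560,off[0]*4:off[0]*4+720];cv2.imwrite('pics/h_%s.png'%n,im)
E
```

```text
[ 0.4753 -0.2383  0.3315] 0.06581097864199499 [ 0.0011  0.6983 -0.0986]
[ 0.0006 -0.0078  0.0017] [ 0.0086 -0.001   0.0677]
[-0.0338 -0.0649  0.136 ]
[ 0.0311 -0.0653  0.136 ]
```

View pics/h_s.png

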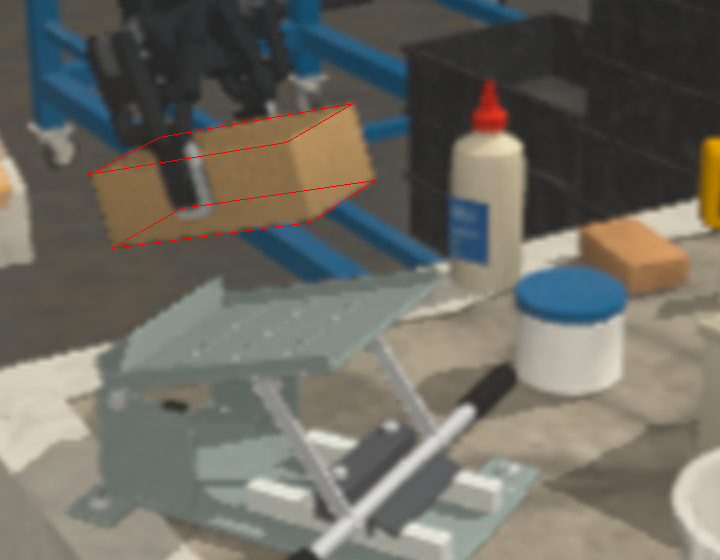

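View pics/h_t.png

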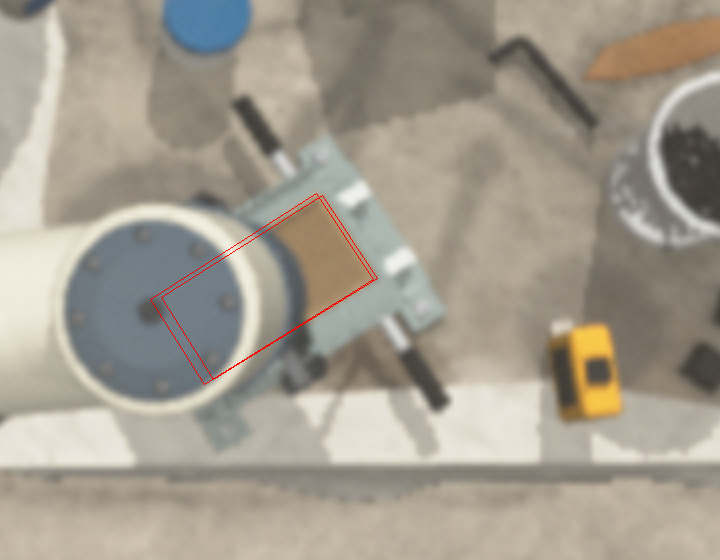

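View pics/wrist10.png

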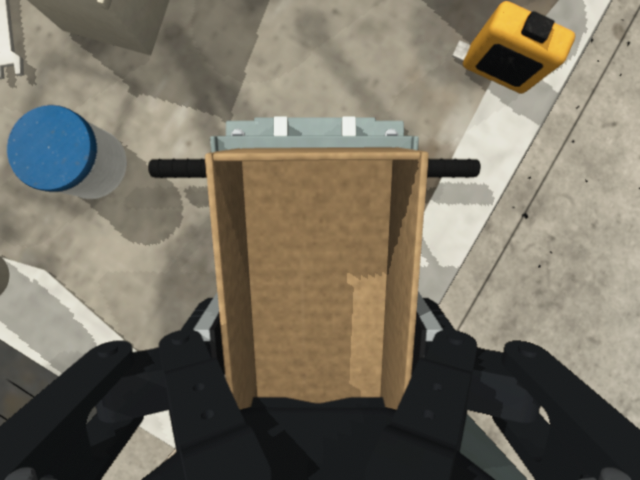

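```bash

python3 - <<'E'
from place import *
F,o=pickle.load(open('F2.pkl','rb'));f=F['wrist']
a=f['img'][100:200,140:490];save({'img':cv2.resize(a,None,fx=2.2,fy=4,interpolation=cv2.INTER_CUBIC)},'w10z.png')
for v in [(.146,.06,0),(.146,-.06,0),(.146,.06,.006),(.146,-.06,.006),(.146,0,0)]:print(v,proj(f,LIP+Rpl@np.array(v)))
P5=pts(p5(r.x))[0];print(proj(f,[P5['gl'],P5['gr']]))
E
```

```text
(0.146, 0.06, 0) [[212.8188 130.2186]]
(0.146, -0.06, 0) [[416.1786 130.9501]]
(0.146, 0.06, 0.006) [[209.9099 130.0951]]
(0.146, -0.06, 0.006) [[419.0596 130.8479]]
(0.146, 0, 0) [[314.7236 130.3793]]
[[182.269  165.3509]
 [447.6789 166.0153]]
```

View pics/w10z.png

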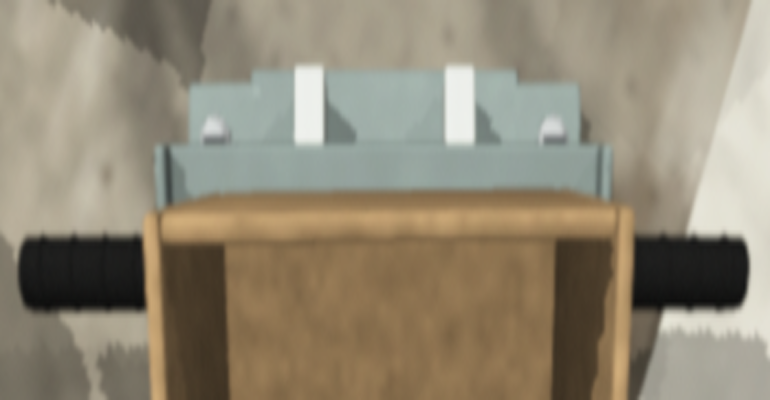

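{"name": "move_arm", "arguments": {"commands": [{"dx":0,"dy":0,"dz":2,"rx":0,"ry":-0.008,"rz":0.002,"hand":1},{"dx":0,"dy":0,"dz":2,"rx":0,"ry":0,"rz":0,"hand":1},{"dx":0,"dy":0,"dz":1.2,"rx":0,"ry":0,"rz":0,"hand":1},{"dx":0,"dy":0,"dz":0.6,"rx":0,"ry":0,"rz":0,"hand":1},{"dx":0,"dy":0,"dz":0,"rx":0,"ry":0,"rz":0,"hand":1}]}}

```text
clock: 18.52
eef_pos: [0.485, -0.2537, 0.2775]
tcp_rot: [[-0.858, -0.488, 0.16], [-0.514, 0.816, -0.264], [-0.002, -0.308, -0.951]]
force: [-0.8, 0.4, 0.2]
finger_gap: 0.0658
```

```bash
cat > st.py <<'E'
from place import *
import sys
o=telemetry.get_obs();R=o['tcp_rot'];T=o['eef_pos']
print('plate rel',Rpl.T@(T-tcp(0,0,0)),'force plate axes',Rpl.T@o['force'],'gap',o['finger_gap'],'clk',o['clock'])
if len(sys.argv)>1:
    F={n:cam(n) for n in ['side','wrist']}
    save(F['wrist'],'w%s.png'%sys.argv[1])
    f=F['side'];im=cv2.resize(cv2.cvtColor(f['img'],cv2.COLOR_RGB2BGR),None,fx=4,fy=4,interpolation=cv2.INTER_CUBIC)
    im=im[760:760+560,1040:1040+720];cv2.imwrite('pics/s%s.png'%sys.argv[1],im)
E
python3 st.py 11
```

```text
plate rel [ 0.0743 -0.0006  0.0108] force plate axes [-0.6819 -0.4535  0.4765] gap 0.06577884887638298 clk 18.525
```

View pics/s11.png

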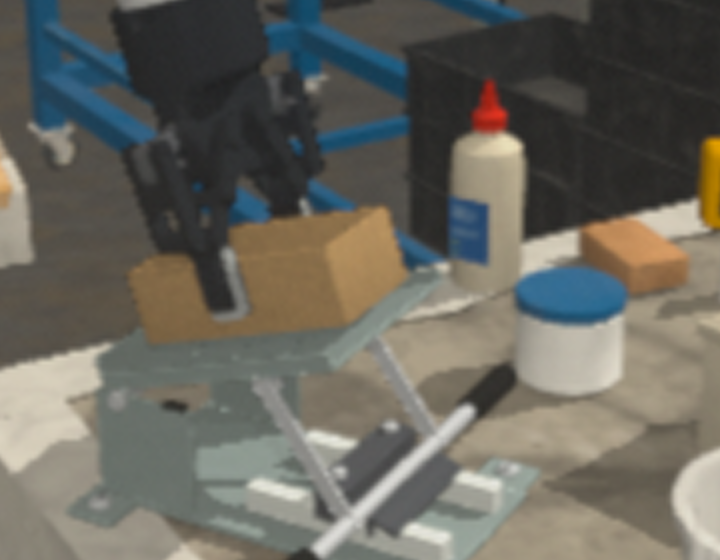

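Still about 1 cm above the face; lowering in small steps with force checks.

{"name": "move_arm", "arguments": {"commands": [{"dx":0,"dy":0,"dz":0.4,"rx":0,"ry":0,"rz":0,"hand":1},{"dx":0,"dy":0,"dz":0.2,"rx":0,"ry":0,"rz":0,"hand":1},{"dx":0,"dy":0,"dz":0.1,"rx":0,"ry":0,"rz":0,"hand":1}]}}

```text
clock: 19.0
eef_pos: [0.486, -0.2557, 0.2707]
tcp_rot: [[-0.858, -0.488, 0.16], [-0.514, 0.817, -0.263], [-0.002, -0.308, -0.951]]
force: [0.6, -0.6, -0.6]
finger_gap: 0.0659
```

{"name": "move_arm", "arguments": {"commands": [{"dx":0,"dy":0,"dz":0.1,"rx":0,"ry":0,"rz":0,"hand":1},{"dx":0,"dy":0,"dz":0.1,"rx":0,"ry":0,"rz":0,"hand":1}]}}

```text
clock: 19.25
eef_pos: [0.4864, -0.2562, 0.2689]
tcp_rot: [[-0.858, -0.488, 0.16], [-0.514, 0.816, -0.264], [-0.002, -0.308, -0.951]]
force: [0.3, 0.7, -1.4]
finger_gap: 0.0657
```

```bash
python3 st.py
```

```text
plate rel [ 0.0744 -0.0007  0.0017] force plate axes [-0.8583  0.5882 -1.1605] gap 0.06571204203252355 clk 19.25
```

{"name": "move_arm", "arguments": {"commands": [{"dx":0,"dy":0,"dz":0.1,"rx":0,"ry":0,"rz":0,"hand":1},{"dx":0,"dy":0,"dz":0.1,"rx":0,"ry":0,"rz":0,"hand":1}]}}

```text
clock: 19.5
eef_pos: [0.4865, -0.2565, 0.2676]
tcp_rot: [[-0.858, -0.488, 0.16], [-0.514, 0.816, -0.264], [-0.002, -0.309, -0.951]]
force: [-6.9, 7.3, 10.8]
finger_gap: 0.0653
```

{"name": "move_arm", "arguments": {"commands": [{"dx":0,"dy":0,"dz":0.1,"rx":0,"ry":0,"rz":0,"hand":1},{"dx":0,"dy":0,"dz":0.05,"rx":0,"ry":0,"rz":0,"hand":1}]}}

```text
clock: 19.75
eef_pos: [0.4865, -0.2566, 0.2675]
tcp_rot: [[-0.858, -0.488, 0.161], [-0.514, 0.816, -0.264], [-0.002, -0.309, -0.951]]
force: [-11.3, 13.5, 17.8]
finger_gap: 0.0658
```

```bash
python3 st.py 12
```

```text
plate rel [ 0.0743 -0.0008  0.0002] force plate axes [-11.0616  -2.7423  22.323 ] gap 0.06582243726207918 clk 19.75
```

View pics/s12.png

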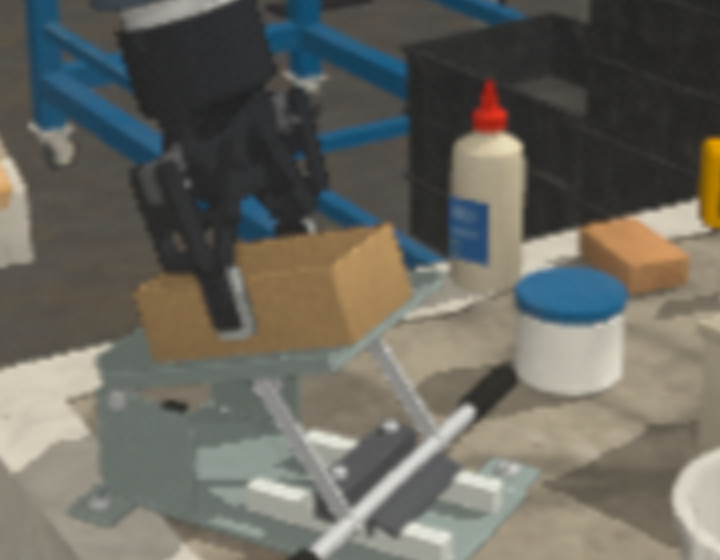

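View pics/w12.png

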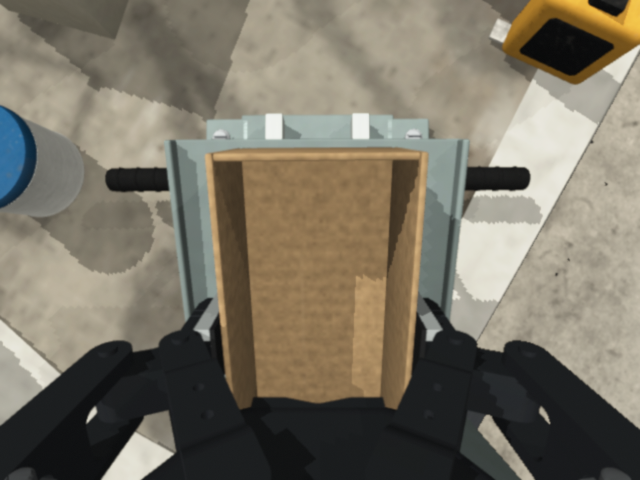

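{"name": "move_arm", "arguments": {"commands": [{"dx":0,"dy":0.1,"dz":-0.12,"rx":0,"ry":0,"rz":0,"hand":1},{"dx":0,"dy":0.2,"dz":0,"rx":0,"ry":0,"rz":0,"hand":1},{"dx":0,"dy":0,"dz":0,"rx":0,"ry":0,"rz":0,"hand":1}]}}

```text
clock: 20.23
eef_pos: [0.4859, -0.2545, 0.267]
tcp_rot: [[-0.857, -0.488, 0.162], [-0.515, 0.816, -0.265], [-0.003, -0.311, -0.951]]
force: [-1.4, 0.3, 6.9]
finger_gap: 0.0653
```

```bash
python3 st.py
```

```text
plate rel [ 0.0722 -0.0002  0.0004] force plate axes [ 1.2271 -1.0461  6.8115] gap 0.06527467013000023 clk 20.225
```

Light contact (about 7 N). Now I slide it down toward the lip.

{"name": "move_arm", "arguments": {"commands": [{"dx":0,"dy":0.2,"dz":0,"rx":0,"ry":0,"rz":0,"hand":1},{"dx":0,"dy":0.2,"dz":0,"rx":0,"ry":0,"rz":0,"hand":1},{"dx":0,"dy":0.1,"dz":0,"rx":0,"ry":0,"rz":0,"hand":1}]}}

```text
clock: 20.6
eef_pos: [0.4838, -0.2505, 0.2656]
tcp_rot: [[-0.857, -0.488, 0.163], [-0.515, 0.815, -0.265], [-0.004, -0.311, -0.95]]
force: [1.3, -1.2, 6.1]
finger_gap: 0.0653
```

```bash
python3 st.py
```

```text
plate rel [0.0674 0.     0.0004] force plate axes [3.4785 0.482  5.2813] gap 0.06527867491603526 clk 20.6
```

{"name": "move_arm", "arguments": {"commands": [{"dx":0,"dy":0.1,"dz":0,"rx":0,"ry":0,"rz":0,"hand":1},{"dx":0,"dy":0.1,"dz":0,"rx":0,"ry":0,"rz":0,"hand":1}]}}

```text
clock: 20.85
eef_pos: [0.4829, -0.2488, 0.265]
tcp_rot: [[-0.857, -0.488, 0.163], [-0.515, 0.815, -0.265], [-0.004, -0.311, -0.95]]
force: [1.2, -0.8, 6.1]
finger_gap: 0.0659
```

```bash
python3 st.py
```

```text
plate rel [0.0655 0.     0.0005] force plate axes [3.1666 0.6328 5.369 ] gap 0.06586965010056224 clk 20.85
```

{"name": "move_arm", "arguments": {"commands": [{"dx":0,"dy":0.1,"dz":0,"rx":0,"ry":0,"rz":0,"hand":1},{"dx":0,"dy":0.1,"dz":0,"rx":0,"ry":0,"rz":0,"hand":1}]}}

```text
clock: 21.1
eef_pos: [0.4819, -0.2472, 0.2644]
tcp_rot: [[-0.857, -0.488, 0.163], [-0.515, 0.815, -0.265], [-0.004, -0.311, -0.95]]
force: [0.1, -1.0, 6.7]
finger_gap: 0.0658
```

```bash
python3 st.py
```

```text
plate rel [0.0635 0.     0.0004] force plate axes [ 2.9134 -0.3788  6.0731] gap 0.06582126431325984 clk 21.1
```

{"name": "move_arm", "arguments": {"commands": [{"dx":0,"dy":0.1,"dz":0,"rx":0,"ry":0,"rz":0,"hand":1},{"dx":0,"dy":0.1,"dz":0,"rx":0,"ry":0,"rz":0,"hand":1}]}}

```text
clock: 21.35
eef_pos: [0.4809, -0.2456, 0.2638]
tcp_rot: [[-0.857, -0.488, 0.163], [-0.515, 0.815, -0.265], [-0.004, -0.311, -0.95]]
force: [0.9, -0.4, 4.4]
finger_gap: 0.0657
```

```bash
python3 st.py 13
```

```text
plate rel [0.0615 0.0001 0.0004] force plate axes [2.0948 0.6014 3.9811] gap 0.0657458065257101 clk 21.35
```

View pics/s13.png

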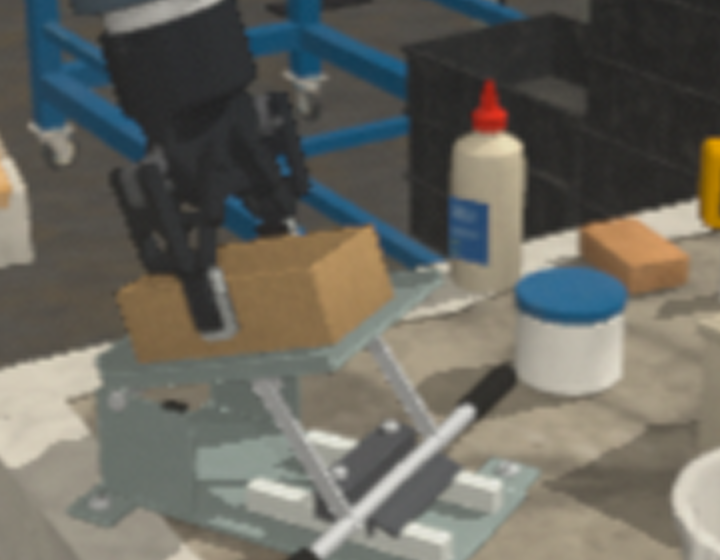

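{"name": "move_arm", "arguments": {"commands": [{"dx":0,"dy":0.1,"dz":0,"rx":0,"ry":0,"rz":0,"hand":1},{"dx":0,"dy":0.1,"dz":0,"rx":0,"ry":0,"rz":0,"hand":1}]}}

```text
clock: 21.7
eef_pos: [0.4804, -0.2448, 0.2637]
tcp_rot: [[-0.857, -0.488, 0.164], [-0.515, 0.815, -0.266], [-0.004, -0.313, -0.95]]
force: [3.6, -11.5, 4.4]
finger_gap: 0.0658
```

{"name": "move_arm", "arguments": {"commands": [{"dx":0,"dy":0.1,"dz":0,"rx":0,"ry":0,"rz":0,"hand":1},{"dx":0,"dy":0.1,"dz":0,"rx":0,"ry":0,"rz":0,"hand":1}]}}

```text
clock: 21.95
eef_pos: [0.4797, -0.2439, 0.264]
tcp_rot: [[-0.857, -0.488, 0.165], [-0.515, 0.814, -0.268], [-0.004, -0.315, -0.949]]
force: [1.1, -16.7, 7.0]
finger_gap: 0.0655
```

```bash
python3 st.py 14
```

```text
plate rel [ 0.0596 -0.0001  0.0013] force plate axes [16.2893 -7.6253  2.0691] gap 0.06554285627755944 clk 21.95
```

View pics/w14.png

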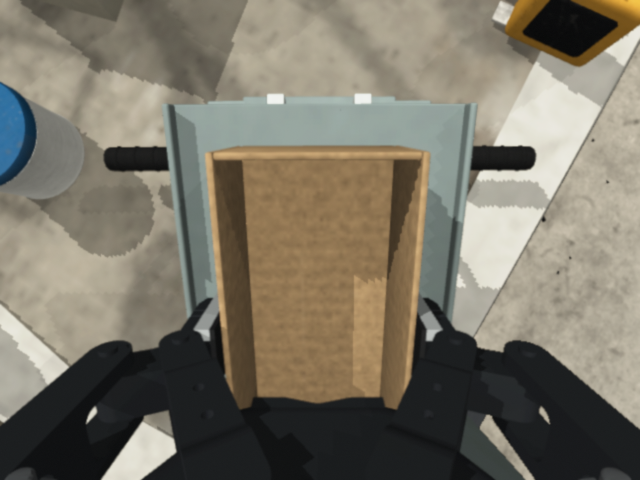

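{"name": "move_arm", "arguments": {"commands": [{"dx":0,"dy":-0.1,"dz":0.05,"rx":0,"ry":0,"rz":0,"hand":1},{"dx":0,"dy":-0.05,"dz":0,"rx":0,"ry":0,"rz":0,"hand":1},{"dx":0,"dy":0,"dz":0,"rx":0,"ry":0,"rz":0,"hand":1}]}}

```text
clock: 22.42
eef_pos: [0.4801, -0.2446, 0.2638]
tcp_rot: [[-0.857, -0.488, 0.165], [-0.515, 0.815, -0.267], [-0.004, -0.313, -0.95]]
force: [-0.1, -8.0, 10.4]
finger_gap: 0.0652
```

```bash
python3 st.py
```

```text
plate rel [ 0.0603 -0.0001  0.0008] force plate axes [ 9.6902 -4.1988  7.7953] gap 0.06517031340925662 clk 22.425
```

Touching both lip and face with modest force; releasing to about 74 mm only, to stay clear of the flanges.

{"name": "move_arm", "arguments": {"commands": [{"dx":0,"dy":-0.05,"dz":0,"rx":0,"ry":0,"rz":0,"hand":0.2},{"dx":0,"dy":0,"dz":0,"rx":0,"ry":0,"rz":0,"hand":-0.72},{"dx":0,"dy":0,"dz":0,"rx":0,"ry":0,"rz":0,"hand":-0.72},{"dx":0,"dy":0,"dz":0,"rx":0,"ry":0,"rz":0,"hand":-0.72}]}}

```text
clock: 22.92
eef_pos: [0.4787, -0.2437, 0.2607]
tcp_rot: [[-0.858, -0.489, 0.159], [-0.514, 0.817, -0.263], [-0.001, -0.307, -0.952]]
force: [0.5, 0.9, -0.4]
finger_gap: 0.0735
```

```bash
python3 st.py 15
```

```text
plate rel [ 0.0579 -0.0008 -0.0016] force plate axes [-0.6067  0.9228 -0.2394] gap 0.07347354815664896 clk 22.925
```

View pics/w15.png

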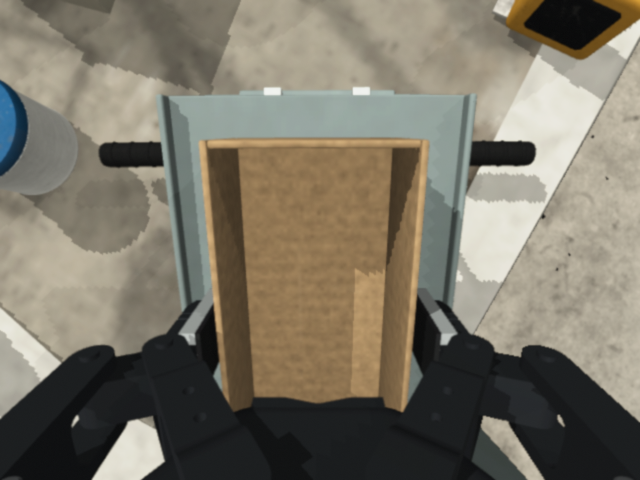

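View pics/s15.png

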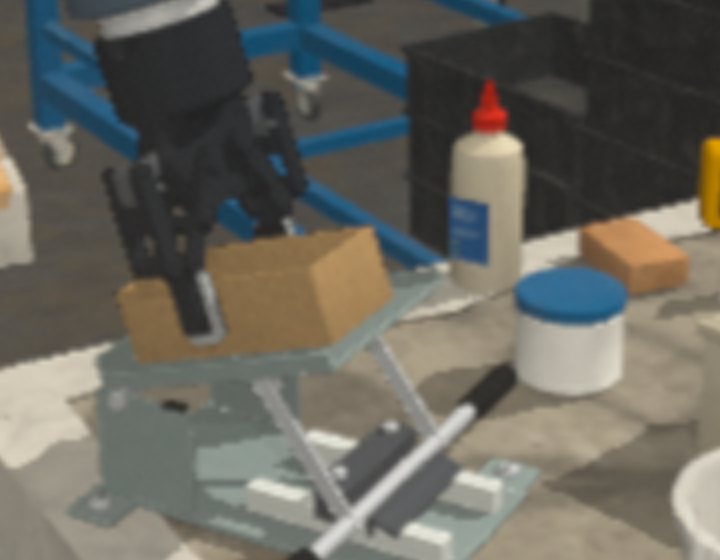

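{"name": "move_arm", "arguments": {"commands": [{"dx":0,"dy":0,"dz":-0.5,"rx":0,"ry":0,"rz":0,"hand":-0.72},{"dx":0,"dy":0,"dz":-1,"rx":0,"ry":0,"rz":0,"hand":-0.72},{"dx":0,"dy":0,"dz":-2,"rx":0,"ry":0,"rz":0,"hand":-0.72},{"dx":0,"dy":0,"dz":-3,"rx":0,"ry":0,"rz":0,"hand":-0.72},{"dx":0,"dy":0,"dz":-4,"rx":0,"ry":0,"rz":0,"hand":-0.72},{"dx":0,"dy":3,"dz":-4,"rx":0,"ry":0,"rz":0,"hand":-0.72},{"dx":0,"dy":5,"dz":-2,"rx":0,"ry":0,"rz":0,"hand":-0.72},{"dx":0,"dy":5,"dz":0,"rx":0,"ry":0,"rz":0,"hand":-0.72}]}}

```text
clock: 24.02
eef_pos: [0.3884, -0.0931, 0.3803]
tcp_rot: [[-0.858, -0.486, 0.165], [-0.514, 0.817, -0.262], [-0.007, -0.31, -0.951]]
force: [0.5, 1.3, 0.4]
finger_gap: 0.0733
```

{"name": "move_arm", "arguments": {"commands": [{"dx":0,"dy":5,"dz":0,"rx":0,"ry":0,"rz":0,"hand":-0.72},{"dx":0,"dy":5,"dz":0,"rx":0,"ry":0,"rz":0,"hand":-0.72},{"dx":0,"dy":0,"dz":0,"rx":0,"ry":0,"rz":0,"hand":-0.72}]}}

```text
clock: 24.4
eef_pos: [0.3389, -0.0106, 0.3474]
tcp_rot: [[-0.854, -0.494, 0.162], [-0.52, 0.813, -0.262], [-0.003, -0.308, -0.951]]
force: [1.2, -0.1, 0.1]
finger_gap: 0.0733
```

```bash
python3 - <<'E'
from place import *
F={n:cam(n) for n in ['side','top','wrist']};o=telemetry.get_obs()
pickle.dump((F,o),open('F3.pkl','wb'));print(o['clock'],o['eef_pos'],o['force'])
a=F['side']['img'];save({'img':cv2.resize(a[205:345,260:440],None,fx=4,fy=4,interpolation=cv2.INTER_CUBIC)},'s16.png')
a=F['top']['img'];save({'img':cv2.resize(a[190:320,330:490],None,fx=4,fy=4,interpolation=cv2.INTER_CUBIC)},'t16.png')
save(F['wrist'],'w16.png')
for n in F:
  for l in ['kraft_tray','plate_lip','tape_measure','grease_tin','thread_lock']:
    print(n,l,[(np.round(x['location'],1),round(x['conf'],2)) for x in nets.mark_of(n,l)[:2]])
E
```

```text
24.55 [ 0.3405 -0.0126  0.3482] [0.6267 0.309  0.1576]
side kraft_tray [(array([326.6, 269.5]), 0.94)]
side plate_lip [(array([305., 275.]), 0.81), (array([380.8, 257. ]), 0.37)]
side tape_measure [(array([368.1, 382.1]), 0.92)]
side grease_tin [(array([402. , 281.5]), 0.68)]
side thread_lock [(array([382.1, 260. ]), 0.61)]
top kraft_tray [(array([397.7, 263.1]), 0.66)]
top plate_lip [(array([373.7, 277.6]), 0.66)]
top tape_measure [(array([472. , 283.2]), 0.82)]
top grease_tin [(array([377.9, 197.9]), 0.78)]
top thread_lock [(array([335.5, 189.9]), 0.77), (array([397.7, 261. ]), 0.52)]
wrist kraft_tray []
wrist plate_lip [(array([317.5,   5.3]), 0.68), (array([18.7, 10.6]), 0.57)]
wrist tape_measure []
wrist grease_tin []
wrist thread_lock [(array([16.7, 11.7]), 0.6)]
```

View pics/s16.png

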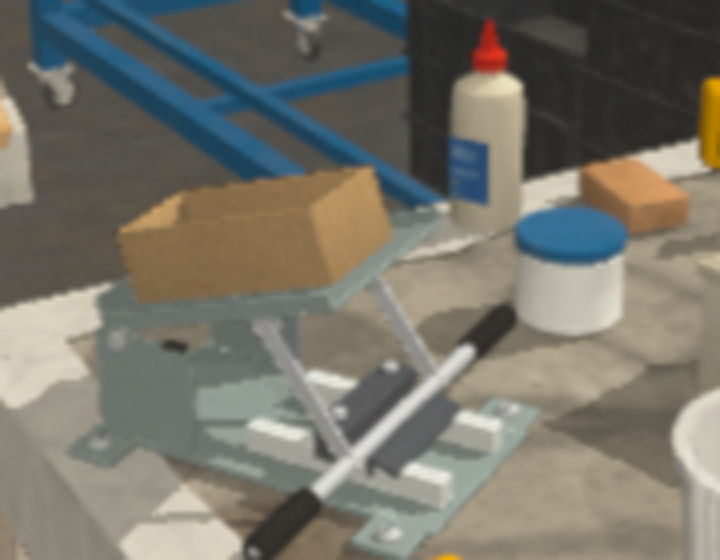

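View pics/t16.png

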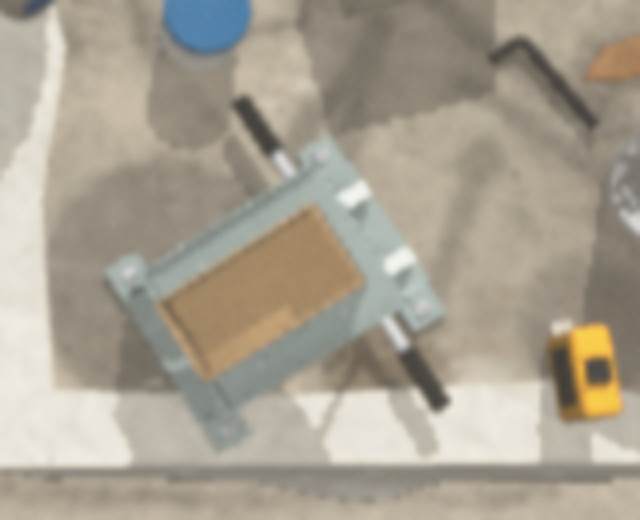

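View pics/w16.png

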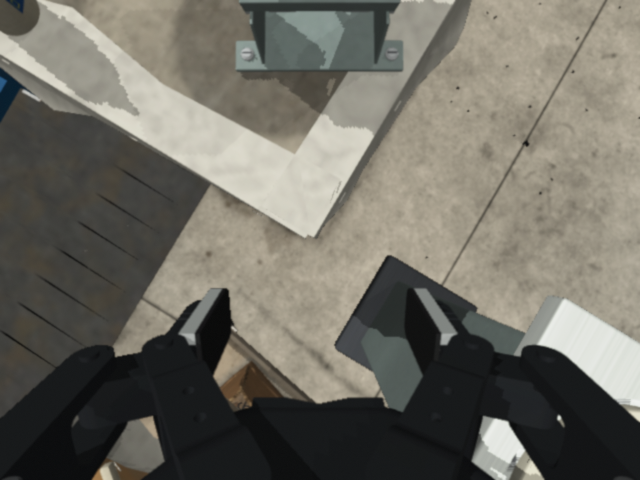

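```bash
python3 - <<'E'
from place import *
# w15 picture: pose at that time
T=np.array([.4787,-.2437,.2607])
f=eyes.grab_frame('wrist');o=telemetry.get_obs()
R2=o['tcp_rot'];T2=o['eef_pos']
# camera in tool frame is fixed
Rc,_=cv2.Rodrigues(np.array(f['rvec'],float));tc=np.array(f['tvec']).ravel()
c=R2.T@((-Rc.T@tc)-T2);M=R2.T@Rc.T
K=np.array(f['camera_matrix']);D=np.array(f['D'])
def tool(px,z):
    u=cv2.undistortPoints(np.array([[px]],float),K,D)[0,0];d=M@np.array([u[0],u[1],1.]);return c+d*(z-c[2])/d[2]
h=.1784-.0016+.0  # face depth at w15 (TCP 1.6 mm lower)
for hh in (.1764,.1784):
    print('plate back edge',tool((162,96),hh),tool((475,95),hh),'tray rim top edge',tool((201,142),hh-.042),tool((429,141),hh-.042))
# tray fit from final side+top vs plate
F,_=pickle.load(open('F3.pkl','rb'));s,t=F['side'],F['top']
S=lambda a,b:(260+a/4,205+b/4)
Tt=lambda a,b:(330+a/4,190+b/4)
obs=[(t,(-.065,.033,.042),Tt(160,303)),(t,(-.065,-.033,.042),Tt(208,380)),(t,(.065,.033,.042),Tt(316,205)),(t,(.065,-.033,.042),Tt(364,281)),
(s,(-.065,-.033,.042),S(119,232)),(s,(.065,-.033,.042),S(311,207)),(s,(.065,.033,.042),S(377,167)),(s,(-.065,-.033,0),S(139,302)),(s,(.065,-.033,0),S(328,292)),(s,(.065,.033,0),S(391,237))]
def pose(p): return np.array(p[:3]),RP(p[3],p[4])
def rs(p):
    O,R=pose(p);return np.concatenate([proj(f,O+R@np.array(v))[0]-np.array(px) for f,v,px in obs])
r=least_squares(rs,[.51,-.295,.095,A,.31]);print(r.x,np.rad2deg(r.x[3]));print(r.fun.reshape(-1,2))
for lp in (LIP,LIP-Rpl[:,0]*.0045): print('tray in plate_lip frame',Rpl.T@(r.x[:3]-lp))
for n,mk in (('side',(305,275)),('top',(373.7,277.6))):
    print(n,'lip mark proj',proj(F[n],[LIP,LIP-Rpl[:,0]*.0045]),mk,'tray',proj(F[n],r.x[:3]))
E
```

```text
plate back edge [-0.0608 -0.0846  0.1764] [ 0.0611 -0.0851  0.1764] tray rim top edge [-0.0336 -0.068   0.1344] [ 0.0316 -0.0683  0.1344]
plate back edge [-0.0616 -0.0848  0.1784] [ 0.0619 -0.0853  0.1784] tray rim top edge [-0.0343 -0.0679  0.1364] [ 0.0322 -0.0682  0.1364]
[ 0.509  -0.2958  0.0961 -1.0439  0.3096] -59.812255139586775
[[-0.8127 -0.6277]
 [-0.4109  0.363 ]
 [-0.1347 -0.6544]
 [ 0.9783  0.8428]
 [-1.0985 -0.221 ]
 [-0.3976  0.8354]
 [-0.5155 -0.3843]
 [-0.3889  0.2458]
 [ 1.1137 -0.9661]
 [ 1.3242  0.6666]]
tray in plate_lip frame [ 0.0647 -0.0016  0.0016]
tray in plate_lip frame [ 0.0692 -0.0016  0.0016]
side lip mark proj [[303.6535 275.4551]
 [302.0982 275.5979]] (305, 275) tray [[326.3137 272.928 ]]
top lip mark proj [[377.7571 274.1061]
 [376.4599 274.9188]] (373.7, 277.6) tray [[396.8942 262.7507]]
```

```bash
python3 -c "
from h import *
print(workorder.job_done())"
```

```text
the job is handed in; nothing more can be done
None
```

The stand is propped at its working tilt and the kraft tray sits on it against the front lip. I handed the job in at about 24.6 s of the 72 s allowed; no verdict was reported.

**What I did:** I pushed the right sleeve of the foot bar level to the front with closed fingers, with readings up to about 9 N. It climbed the ramp and dropped into the notch, and the plate stayed up with nothing touching it. I then took the tray from the left cart and lowered it onto the sloping plate. After sliding it down until it met the lip (about 16 N), I eased off, released it and backed the arm clear.

**Last checks:**
- **Tilt:** the pictures fit about 0.31 rad, set by the leg geometry. An unconstrained fit gave 0.28 rad, below the 0.29 limit; I trusted the geometry because the plate visibly rests on the leg and the task gives 0.31 rad as the least tilt with the leg in the notch.
- **Tray position:** it is 64–65 mm up from the lip by two checks, against a home of 65 mm, and about 1–2 mm off the middle. It lies flat, and its length is within about 1° of the slope. Using a lip position about 4.5 mm further down instead, as the last hover picture partly suggested, gives 69 mm, still within limits.
- **Bystanders:** the grease tin, thread lock and tape measure look unmoved in the pictures. Their network marks shifted by up to about 7 pixels, which I took as noise.
- **Plate lip mark:** the top-camera mark for the lip was off from my fit by about 4 pixels, so I relied on the contact with the lip instead.

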